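# Line up the vial carriers, load them from the gravity feeder and start the reader

## Task

Get the sample reader ready: nudge the light-blue carriers on the white deck into a straight row, each centred in an outlined bay of its own with its end flush against the blue back rail, and lay one amber vial centred in the cradle of every carrier, always taking the end vial at the feeder's red stop so that the next one rolls down. Leave the vials you do not need on the feeder and the other labware where it stands. When all carriers are lined up and loaded, press the green start button fully; everything must still be in place at the end.

Things in the scene. Friction and masses are not known exactly. Their poses are not given: they have to be found in the camera images.
- vial0 (a point): centre of an amber sample vial with white cap: plain cylinder 34 mm in diameter, 64 mm long, flat ends, 70 g; x along its length towards the cap. At the start all five lie side by side across the gravity feeder, touching, so a vial is taken by its two flat ends
- vial1 (a point): centre of an amber sample vial with white cap: plain cylinder 34 mm in diameter, 64 mm long, flat ends, 70 g; x along its length towards the cap. At the start all five lie side by side across the gravity feeder, touching, so a vial is taken by its two flat ends
- vial2 (a point): centre of an amber sample vial with white cap: plain cylinder 34 mm in diameter, 64 mm long, flat ends, 70 g; x along its length towards the cap. At the start all five lie side by side across the gravity feeder, touching, so a vial is taken by its two flat ends
- vial3 (a point): centre of an amber sample vial with white cap: plain cylinder 34 mm in diameter, 64 mm long, flat ends, 70 g; x along its length towards the cap. At the start all five lie side by side across the gravity feeder, touching, so a vial is taken by its two flat ends
- vial4 (a point): centre of an amber sample vial with white cap: plain cylinder 34 mm in diameter, 64 mm long, flat ends, 70 g; x along its length towards the cap. At the start all five lie side by side across the gravity feeder, touching, so a vial is taken by its two flat ends
- carrier0 (a point): loose light-blue carrier, 0.25 kg (may be absent): base 120 (x) x 50 (y) x 10 mm; in its middle a V cradle 44 mm long, open to the top and along x, with upright side walls 50 mm apart outside, up to 29 mm above the underside. Point: mid axis, 32 mm above the underside, where a seated vial's centre comes (vial along x, either way round, its ends overhanging the base plate). z up
- carrier1 (a point): loose light-blue carrier, 0.25 kg (may be absent): base 120 (x) x 50 (y) x 10 mm; in its middle a V cradle 44 mm long, open to the top and along x, with upright side walls 50 mm apart outside, up to 29 mm above the underside. Point: mid axis, 32 mm above the underside, where a seated vial's centre comes (vial along x, either way round, its ends overhanging the base plate). z up
- carrier2 (a point): loose light-blue carrier, 0.25 kg (may be absent): base 120 (x) x 50 (y) x 10 mm; in its middle a V cradle 44 mm long, open to the top and along x, with upright side walls 50 mm apart outside, up to 29 mm above the underside. Point: mid axis, 32 mm above the underside, where a seated vial's centre comes (vial along x, either way round, its ends overhanging the base plate). z up
- carrier3 (a point): loose light-blue carrier, 0.25 kg (may be absent): base 120 (x) x 50 (y) x 10 mm; in its middle a V cradle 44 mm long, open to the top and along x, with upright side walls 50 mm apart outside, up to 29 mm above the underside. Point: mid axis, 32 mm above the underside, where a seated vial's centre comes (vial along x, either way round, its ends overhanging the base plate). z up
- bay0 (a point): one of four blue-outlined bays, 61 mm wide inside, 85 mm apart, on the fixed white deck (top 8 mm above the bench). Point on the deck's top, under the middle of a carrier centred in the bay with its end against the blue back rail; the rail's face is 60 mm beyond it along x (x square to the rail, towards it) and stands 14 mm above the deck; y across the bays, z up
- bay1 (a point): one of four blue-outlined bays, 61 mm wide inside, 85 mm apart, on the fixed white deck (top 8 mm above the bench). Point on the deck's top, under the middle of a carrier centred in the bay with its end against the blue back rail; the rail's face is 60 mm beyond it along x (x square to the rail, towards it) and stands 14 mm above the deck; y across the bays, z up
- bay2 (a point): one of four blue-outlined bays, 61 mm wide inside, 85 mm apart, on the fixed white deck (top 8 mm above the bench). Point on the deck's top, under the middle of a carrier centred in the bay with its end against the blue back rail; the rail's face is 60 mm beyond it along x (x square to the rail, towards it) and stands 14 mm above the deck; y across the bays, z up
- bay3 (a point): one of four blue-outlined bays, 61 mm wide inside, 85 mm apart, on the fixed white deck (top 8 mm above the bench). Point on the deck's top, under the middle of a carrier centred in the bay with its end against the blue back rail; the rail's face is 60 mm beyond it along x (x square to the rail, towards it) and stands 14 mm above the deck; y across the bays, z up
- feeder_stop (a point): fixed gravity feeder: track sloping 17 degrees down to a red stop (18 mm high); vials lie across it and roll down. Point: centre of the end vial at the stop, 69 mm above the bench; x level up the track, y along the vials, z up. Track 42 mm wide, so the end vial's ends overhang freely; clear side walls, 73 mm apart, guard the other vials from 42 mm up-track; foot plate 90 x 8 mm below
- start (a joint): travel of the green start button, 0 up to 0.006 m fully pressed (5 N); springs back
- start_top (a point): centre of the top of the round green start button, 36 mm across, pressed downwards; it stands on the white control box (110 x 85 mm, 45 mm high)
- jar_mid (a point): bystander: small amber jar, 40 mm across, 60 mm tall; its middle
- beaker_mid (a point): bystander: glass beaker, 64 mm across, 85 mm tall; its middle
- wash_mid (a point): bystander: white wash bottle, 60 mm across, 150 mm tall; its middle
- dish_mid (a point): bystander: shallow glass dish, 90 mm across, 14 mm high; its middle
- spatula_mid (a point): bystander: spatula, 170 mm long, lying on the bench; near its middle
Things that resemble listed ones, but are neither listed nor needed, are in the scene too. Leave any yellow look-alike of the part that bears vial1 alone. What is shaped like the part that bears carrier3 but purple is not meant.

How it is judged:
By the outcome, as a careful person would: the job done as asked, in the order asked, and still so for the second after the job is handed in, with the robot touching nothing.
Of carrierbody0, carrierbody1, carrierbody2, carrierbody3 only 3 to 4 are there at a start; the rules pass over those that are not, and their reading is None.
At some moment in a run one of carrierbody0, carrierbody1, carrierbody2, carrierbody3 may be knocked a few centimetres aside while the robot is not near it.
It also fails if it takes over 210 s, if anything falls off the work surface, if the arm or the gripper's body presses on something with over 40 N, if the wrist force passes 120 N, or if a joint passes its speed limit or range.

## Robot

A 6-joint arm with a two-finger parallel gripper is mounted at the origin on the work surface. World frame = base frame: x ahead of the robot, y to its left, z up, the work surface at z = 0. Lengths are in mm, angles in rad, forces in N, time in s.
With the tool pointing down it reaches from about 400 to 925 mm from the base axis. Payload 12.5 kg.
Tool frame: the origin (TCP) lies on the centre line of the jaws, within the pads' length; the fingertips stand 8 mm ahead of it and the grasp point (between the pads) lies 11 mm behind it; z points along the fingers, x is the direction in which the jaws open and shut, and the axes are right-handed (so a half turn about z gives the same grasp; the last joint's range is limited). The gripper opens to 95 mm and grips with 3 to 60 N. Pads are 20 mm wide; open, the fingers measure 119 mm over their backs; the gripper's body (75 mm by 180 mm) begins 59 mm behind the grasp point.
Start: joints at [1.243, 0.491, 1.559, -0, 1.092, -0.106], TCP at [137.472, 609.711, 222.661] pointing down, gripper open.
Joint ranges: [-3.1, 3.1], [-0.84, 2.19], [0.05, 2.79], [-1.13, 4.28], [0.06, 2.93], [-2.69, 2.69]. Speed limits (rad/s): [2.22, 2.22, 2.79, 3.14, 3.14, 3.14].

## Interface

Orientations are given as [roll, pitch, yaw] about the fixed x, y, z axes, in that order (R = Rz(yaw) Ry(pitch) Rx(roll)).
In Python, from cell import env gives the robot as it stands. The module is installed in compiled form; this text tells all that it offers.
- The arm moves only by the tool send_rows, never from a script. Its argument "moves" is a list that holds one entry, the list of rows, each a list of 6 numbers: the shift along the tool's x, y, z as a fraction of full scale, then the turn, a rotation vector about the tool's x, y, z as a fraction of full scale. A call has 1 to 12 rows; each row is the pose to reach, as a shift and turn from the pose commanded when the call began, along the tool's axes at that moment; what a row does not reach only later rows make up. Full scale, the value 1, is 0.3 m for a shift and 90 degrees for a turn. A row lasts 1/12 s, in which the tool goes at most 41.7 mm and 7.16 degrees, less where a joint would pass 70% of its speed; a pose out of reach is approached as far as the arm can. A call with a number of a shift or a turn outside -1 to 1 is refused whole. A call with a gripper value outside its range is refused whole. "grip" is the gripper's target within -1 to 1 (shut at 1, half-way at 0, fully open at -1), set as the call begins (left out, the last holds). The fingers move at their own pace and stop on an object; the grip force is fixed at half the most. Time passes only in rows, so rows that repeat a pose let the fingers close. It gives the time, the measured TCP pose, the force and the opening at its end, in the units of the state.
- env.state(): the state, without advancing time (a new reading comes with each control period).
- env.read_camera(name): name is "side" or "top" or "wrist"; returns a dict with "image" (400x640x3 uint8, red, green, blue), "mtx" (3x3 intrinsics, pixels), "T" (4x4, takes a point from camera to world coordinates); the wrist camera has in their place "mount" (4x4, takes a point from camera to tool coordinates, whose origin is the TCP and whose axes are the tool frame's). Camera axes: x right, y up, looking along -z (the intrinsics and any distortion apply to the point x, -y, -z); pixel columns grow to the right and rows downward; lengths in mm; the calibration is good to about 2 mm. A picture is of the moment at which its call begins: read the wrist's pose just before it. There is no depth.
- env.job_done(): hands the job in, once; it reports no verdict.
Trained networks look in the newest picture that a camera, given by its name, has taken for a name from the list of things; names that differ only in an ending like _2 or _b are one class to them, and where a whole thing is asked for, a point or a joint stands for the part that bears it (a point fixed in the world has none). Each returns a list of dicts, best first, with "confidence" (0 to 1); they miss things now and then, are a little off and sometimes report something else, mostly with a low value. They report only what shows in the picture. A call takes as long as a camera call. They do not tell look-alikes from the thing itself.
- env.look_for(camera, thing): "xy" ([column, row] in pixels, amid what is visible of it).
- env.outline_of(camera, thing): "region" (400x640 bool, what is visible of it) and "xy" ([column, row] in pixels, amid what is visible of it).
The state is a dict: "t": time; "joints": joint angles; "qvel": joint speeds; "tau": joint torques, N m; "eef_pos": TCP position; "tcp_rot": TCP orientation; "ft_force": force on the tool from outside, world axes, zero at the start; "moment": the same for the moment, N m; "opening": opening from 0.0 (shut) to 1.0 (fully open).
Only numpy, scipy, OpenCV 4.12 (cv2) and the standard library are available. Lean on these libraries where they do the work, as an engineer would, in place of code of your own. Each camera call takes 0.05 s, during which the arm holds its last target. There are 200 camera calls.

## Working session

There is one attempt and no reset: what is moved stays moved. The work goes in short steps, Python scripts to look and compute and a tool call to move; the robot and the scene stay as the last step left them, time stands still between calls to the robot, and variables do not carry over. Pictures are saved under pics/ and viewed, about 12 in all and at most 16, crops included, and the job is handed in when it is done.

Besides the shell and the picture viewer there is one more tool, called after "Emit:" by a JSON object that holds its "api" and its "payload". send_rows: Moves the arm, as the interface text tells. Its arguments: {"type":"object","properties":{"moves":{"type":"array","items":{"type":"array","items":{"type":"array","items":{"type":"number"}}}},"grip":{"type":"number"}},"required":["moves"]}

```bash
mkdir -p pics
cat > h.py <<'E'
import numpy as np, cv2, json
from cell import env
from scipy.spatial.transform import Rotation as R
def cam(n):
    if n=='wrist':
        s=env.state(); c=env.read_camera(n)
        T=np.eye(4); T[:3,:3]=R.from_euler('xyz',s['tcp_rot']).as_matrix(); T[:3,3]=s['eef_pos']
        c['T']=T@c['mount']
    else: c=env.read_camera(n)
    return c
def save(c,f): cv2.imwrite('pics/'+f,c['image'][:,:,::-1])
def toz(c,uv,z):
    p=np.linalg.inv(c['mtx'])@np.array([uv[0],uv[1],1.]); d=c['T'][:3,:3]@np.array([p[0],-p[1],-p[2]])
    o=c['T'][:3,3]; return o+d*(z-o[2])/d[2]
def proj(c,P):
    q=np.linalg.inv(c['T'])@np.append(P,1.); q=c['mtx']@np.array([q[0],-q[1],-q[2]]); return q[:2]/q[2]
E
python3 - <<'E'
from h import *
s=env.state(); print({k:np.round(v,3).tolist() for k,v in s.items()})
for n in ['top','side','wrist']:
    c=cam(n); save(c,n+'0.png'); print(n,sorted(c.keys()),np.round(c['mtx'],1).tolist(),np.round(c['T'],3).tolist())
    for th in ['vial0','carrier0','start_top','feeder_stop','jar_mid','beaker_mid','wash_mid','dish_mid','spatula_mid','bay0']:
        try: print(th,[(np.round(d['xy']).tolist(),round(d['confidence'],2)) for d in env.look_for(n,th)])
        except Exception as e: print(th,e)
E
```

```text
{'t': 0.0, 'joints': [1.243, 0.492, 1.559, 0.0, 1.092, -0.106], 'qvel': [-0.002, -0.001, 0.001, -0.002, -0.0, 0.0], 'tau': [0.002, -61.263, -25.819, 0.069, 0.048, -0.0], 'eef_pos': [137.386, 609.484, 222.027], 'tcp_rot': [-3.141, 0.001, 1.349], 'ft_force': [0.513, 0.201, -0.25], 'moment': [-0.01, -0.041, 0.034], 'opening': 0.998}
top ['T', 'image', 'mtx'] [[438.2, 0.0, 321.5], [0.0, 438.2, 200.2], [0.0, 0.0, 1.0]] [[0.014, 0.992, -0.126, 296.933], [-1.0, 0.015, 0.004, -58.683], [0.006, 0.126, 0.992, 1380.905], [0.0, 0.0, 0.0, 1.0]]
vial0 [([407.0, 186.0], 0.81), ([409.0, 159.0], 0.74), ([169.0, 185.0], 0.58), ([416.0, 168.0], 0.54), ([363.0, 178.0], 0.53), ([409.0, 201.0], 0.51)]
carrier0 [([230.0, 161.0], 0.89), ([258.0, 201.0], 0.84), ([312.0, 202.0], 0.72), ([411.0, 182.0], 0.64), ([187.0, 280.0], 0.62)]
start_top [([171.0, 186.0], 0.49), ([405.0, 200.0], 0.23)]
feeder_stop [([399.0, 152.0], 0.85), ([273.0, 179.0], 0.41)]
jar_mid [([356.0, 148.0], 0.43), ([288.0, 162.0], 0.41)]
beaker_mid []
wash_mid []
dish_mid [([188.0, 231.0], 0.88), ([270.0, 180.0], 0.55)]
spatula_mid [([360.0
[... 543 characters left out ...]
top [([331.0, 129.0], 0.5)]
feeder_stop [([403.0, 313.0], 0.94), ([370.0, 205.0], 0.41)]
jar_mid [([410.0, 252.0], 0.56)]
beaker_mid [([385.0, 139.0], 0.59)]
wash_mid [([322.0, 383.0], 0.8)]
dish_mid [([293.0, 148.0], 0.75)]
spatula_mid [([278.0, 273.0], 0.85), ([346.0, 292.0], 0.69), ([325.0, 384.0], 0.36)]
bay0 [([358.0, 198.0], 0.95)]
wrist ['T', 'image', 'mount', 'mtx'] [[308.1, 0.0, 321.5], [0.0, 308.1, 201.1], [0.0, 0.0, 1.0]] [[0.219, -0.939, -0.265, 61.687], [0.976, 0.211, 0.059, 625.706], [0.001, -0.272, 0.962, 384.149], [0.0, 0.0, 0.0, 1.0]]
vial0 []
carrier0 [([154.0, 240.0], 0.88)]
start_top []
feeder_stop []
jar_mid []
beaker_mid []
wash_mid []
dish_mid []
spatula_mid []
bay0 []
```

View pics/top0.png

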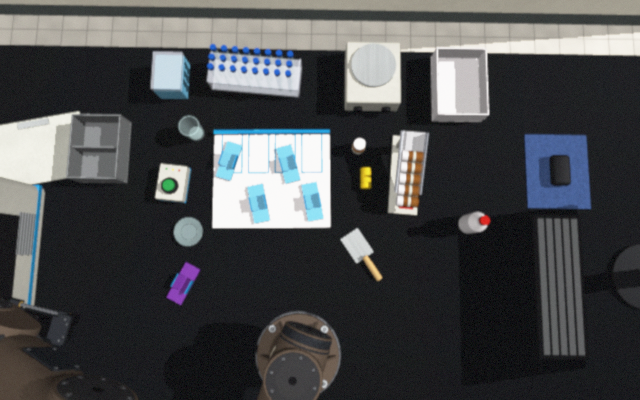

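View pics/side0.png

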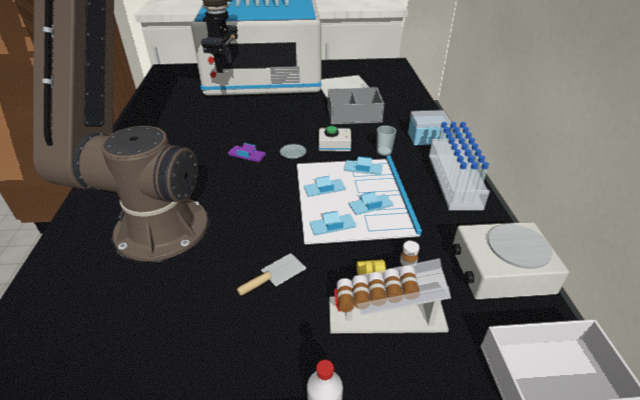

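The top view shows the deck at about cols 213–330, rows 130–228, with its rail at row 131. Four light-blue carriers stand near (230,161), (288,164), (258,203) and (312,202), and the feeder stop is near (405,205). The purple carrier at (183,283) and the yellow vial at (365,178) are decoys. The side view agrees. Next I bring the wrist camera over the deck.

Emit:
{"api": "send_rows", "payload": {"moves": [[[-0.71,0.75,0,0,0,-0.141],[-0.71,0.75,0,0,0,-0.141],[-0.71,0.75,0,0,0,-0.141],[-0.71,0.75,0,0,0,-0.141],[-0.71,0.75,0,0,0,-0.141],[-0.71,0.75,0,0,0,-0.141],[-0.71,0.75,0,0,0,-0.141],[-0.71,0.75,0,0,0,-0.141],[-0.71,0.75,0,0,0,-0.141],[-0.71,0.75,0,0,0,-0.141]]]}}

```text
t: 2.48
eef_pos: [310.7, 352.0, 222.9]
tcp_rot: [3.141, -0.001, 1.568]
ft_force: [-1.5, -0.0, -0.5]
opening: 0.997
```

Emit:
{"api": "send_rows", "payload": {"moves": [[[-0.86,0.57,0,0,0,0],[-0.86,0.57,0,0,0,0],[-0.86,0.57,0,0,0,0],[-0.86,0.57,0,0,0,0],[-0.86,0.57,0,0,0,0],[-0.86,0.57,0,0,0,0],[-0.86,0.57,0,0,0,0],[-0.86,0.57,0,0,0,0],[-0.86,0.57,0,0,0,0],[-0.86,0.57,0,0,0,0],[-0.86,0.57,0,0,0,0],[-0.86,0.57,0,0,0,0]]]}}

```text
t: 3.48
eef_pos: [480.5, 95.8, 222.6]
tcp_rot: [-3.141, -0.0, 1.572]
ft_force: [-0.2, 0.5, -0.7]
opening: 1.003
```

Run:
```python
from h import *
s=env.state(); print(s['t'],np.round(s['eef_pos'],1),np.round(s['tcp_rot'],4))
c=cam('wrist'); save(c,'w1.png')
for d in env.outline_of('wrist','carrier0'):
    m=d['region'].astype(np.uint8); r=cv2.minAreaRect(np.argwhere(m)[:,::-1].astype(np.float32))
    print('car',round(d['confidence'],2),np.round(d['xy']),np.round(toz(c,d['xy'],25)[:2]),[np.round(q,1) for q in r])
```

```text
3.4833 [480.5  95.8 222.6] [-3.1414e+00 -2.0000e-04  1.5724e+00]
car 0.92 [437. 238.] [552. 240.] [array([431.3, 255.2]), array([47.5, 71.7]), np.float64(21.4)]
car 0.77 [356. 158.] [452. 136.] [array([353.4, 160.8]), array([99.8, 45.4]), np.float64(76.9)]
car 0.7 [211. 167.] [463. -34.] [array([208.9, 168.4]), array([102.7,  51.3]), np.float64(74.4)]
car 0.55 [278. 251.] [570.  40.] [array([276.8, 251.4]), array([73.9, 45. ]), np.float64(73.3)]
```

View pics/w1.png

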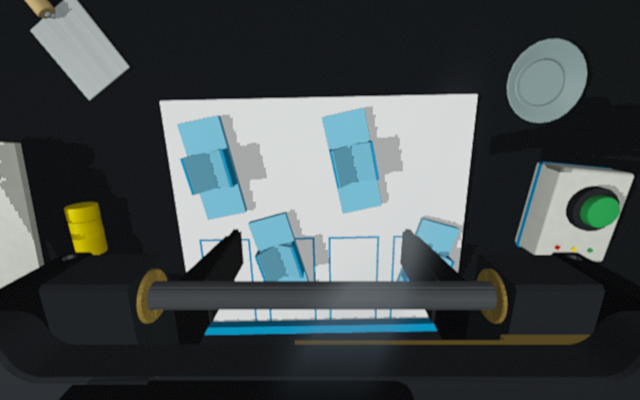

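The wrist view from above the deck shows carriers at about (211,167), (356,160), (278,251) and (437,250); the gripper hides the rail near row 325. I move forward to see the bays and the rail.

Emit:
{"api": "send_rows", "payload": {"moves": [[[0,0.45,0,0,0,0],[0,0.45,0,0,0,0],[0,0.45,0,0,0,0],[0,0.45,0,0,0,0],[0,0.45,0,0,0,0],[0,0.45,0,0,0,0],[0,0.45,0,0,0,0]]]}}

```text
t: 4.17
eef_pos: [614.8, 94.9, 222.6]
tcp_rot: [-3.141, -0.0, 1.571]
ft_force: [0.5, 0.5, -0.2]
opening: 0.998
```

Run:
```python
from h import *
s=env.state(); print(s['t'],np.round(s['eef_pos'],1),np.round(s['tcp_rot'],4))
c=cam('wrist'); save(c,'w2.png'); np.savez('w2.npz',**{k:c[k] for k in('image','mtx','T')})
# rectify onto deck plane z=8 at 0.5mm/px : x 380..680 down->up, y 300..-110
def rect(c,z,x0,x1,y0,y1,s=2):
    W=[(x0,y0),(x0,y1),(x1,y1),(x1,y0)]
    src=np.float32([proj(c,np.array([x,y,z])) for x,y in W])
    dst=np.float32([[(y1-y)*s,(x1-x)*s] for x,y in W])
    return cv2.warpPerspective(c['image'],cv2.getPerspectiveTransform(src,dst),(int((y1-y0)*s),int((x1-x0)*s)))
r=rect(c,8,380,680,-100,300); cv2.imwrite('pics/r2.png',r[:,:,::-1])
```

```text
4.1667 [614.8  94.9 222.6] [-3.1408e+00 -1.0000e-04  1.5713e+00]
```

View pics/r2.png

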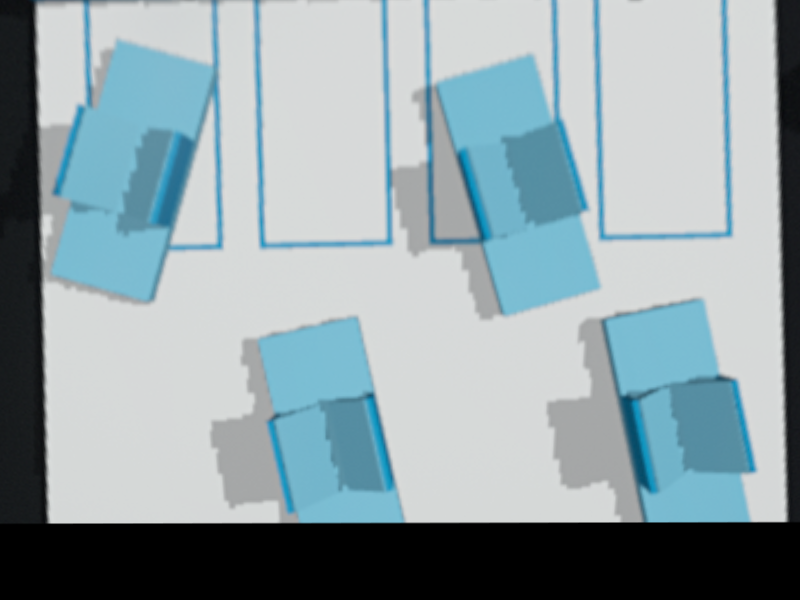

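The rectified deck (0.5 mm/px) shows the bay fronts near row 243, with bay centres at u≈156, 327, 496 and 666, so the 85 mm pitch checks out. Two carriers sit askew in the outer-left and third bays, and two lie further forward. Next I fit a carrier model to the silhouettes and measure the rail.

```bash
cat > fit.py <<'E'
from h import *
from scipy.optimize import minimize
def mask(c):
    h=cv2.cvtColor(c['image'],cv2.COLOR_RGB2HSV); 
    return ((h[...,0]>85)&(h[...,0]<112)&(h[...,1]>70)&(h[...,2]>60)).astype(np.uint8)
def sil(c,p,S=2):
    x,y,a=p; r=np.array([[np.cos(a),-np.sin(a)],[np.sin(a),np.cos(a)]]); m=np.zeros((400*S,640*S),np.uint8)
    for lx,ly,z0,z1 in((60,25,8,18),(22,25,18,37)):
        P=[proj(c,np.append(r@[i*lx,j*ly]+[x,y],z)) for i in(-1,1) for j in(-1,1) for z in(z0,z1)]
        cv2.fillConvexPoly(m,np.round(cv2.convexHull(np.float32(P))[:,0]*S+S/2-.5).astype(int),1)
    return m
def fit(c,p0,vis=None):
    M=cv2.resize(mask(c),None,fx=2,fy=2,interpolation=cv2.INTER_LINEAR)
    p0=np.array(p0,float); near=cv2.dilate(sil(c,p0),np.ones((41,41)))
    if vis is not None: near=near*cv2.resize(vis,None,fx=2,fy=2,interpolation=0)
    M=M*near
    f=lambda q:(lambda s:1-(s&M).sum()/max(1,(s|M).sum()))(sil(c,p0+q*[1,1,.02])*near)
    b=None
    for k in range(3):
        o=minimize(f,np.zeros(3) if b is None else b.x,method='Nelder-Mead',options=dict(initial_simplex=(np.zeros(3) if b is None else b.x)+np.vstack([np.zeros(3),np.eye(3)*[8,4,2][k]]),maxiter=120)); b=o if b is None or o.fun<b.fun else b
    return p0+b.x*[1,1,.02],1-b.fun
E
python3 - <<'E'
from fit import *
c=dict(np.load('w2.npz')); vis=np.ones((400,640),np.uint8); vis[250:]=0
v=proj(c,np.array([540,235,18])); print(v)
for p in[(595,232,-.26),(588,42,.27),(448,132,.22),(460,-38,.22)]:
    q,i=fit(c,p,vis); print(np.round(q,2),round(i,3))
# rail from w1
w1=cv2.imread('pics/w1.png')[:,:,::-1]; mount=np.linalg.inv(np.array([[0,0,0,0]]*0+[[1,0,0,0],[0,1,0,0],[0,0,1,0],[0,0,0,1]],float))
m=env.read_camera('wrist')['mount']; T=np.eye(4); T[:3,:3]=R.from_euler('xyz',[-3.1414,-.0002,1.5724]).as_matrix(); T[:3,3]=[480.5,95.8,222.6]
c1=dict(image=w1,mtx=c['mtx'],T=T@m); np.savez('w1.npz',**c1)
for u in (230,250,260,280,300,340,360,380,400,420):
    col=w1[300:345,u].astype(int); sat=col[:,2]-col[:,0]; k=300+np.argmax(sat>90)
    e=300+len(sat)-1-np.argmax(sat[::-1]>90)
    print(u,k,e,np.round(toz(c1,(u,k-.5),8)[:2],1),np.round(toz(c1,(u,e+.5),22)[:2],1))
E
```

```text
[444.16333406 117.09682939]
[ 5.9404e+02  2.3019e+02 -2.8000e-01] 0.906
[5.8741e+02 4.2460e+01 2.7000e-01] 0.885
[4.5756e+02 1.3250e+02 2.3000e-01] 0.973
[ 4.6638e+02 -3.6180e+01  2.1000e-01] 0.959
230 326 334 [694.3 -34.9] [698.1 -31.2]
250 326 334 [694.2  -6.3] [698.   -3.4]
260 325 334 [692.5   8.1] [698.   10.5]
280 325 333 [692.4  36.7] [696.3  38.3]
300 325 333 [692.4  65.3] [696.3  66.1]
340 325 332 [692.3 122.4] [694.5 121.7]
360 325 331 [692.2 151. ] [692.8 149.4]
380 324 331 [690.5 179.6] [692.7 177.1]
400 324 331 [690.4 208.1] [692.7 204.9]
420 323 331 [688.7 236.6] [692.6 232.6]
```

The rail face is at x≈692 (y=94) and the deck yaw is ≈+0.0215 rad. The bay centres work out to about (629,223), (631,138), (633,53) and (635,-31). I grip carrier A at (594,230) first.

Emit:
{"api": "send_rows", "payload": {"moves": [[[0.45,-0.069,0.1,0,0,0.178],[0.45,-0.069,0.2,0,0,0.178],[0.45,-0.069,0.3,0,0,0.178],[0.45,-0.069,0.4,0,0,0.178],[0.45,-0.069,0.5,0,0,0.178],[0.45,-0.069,0.5,0,0,0.178],[0.45,-0.069,0.5,0,0,0.178],[0.45,-0.069,0.5,0,0,0.178]]], "grip": -1}}

```text
t: 4.93
eef_pos: [595.0, 229.5, 73.0]
tcp_rot: [-3.141, 0.0, 1.291]
ft_force: [0.5, 0.2, 1.1]
opening: 0.997
```

Emit:
{"api": "send_rows", "payload": {"moves": [[[0,0,0.06,0,0,0],[0,0,0.12,0,0,0],[0,0,0.175,0,0,0],[0,0,0.175,0,0,0]]]}}

```text
t: 5.27
eef_pos: [595.2, 228.6, 20.0]
tcp_rot: [-3.141, 0.0, 1.29]
ft_force: [-0.1, -0.4, -0.4]
opening: 0.999
```

Emit:
{"api": "send_rows", "payload": {"moves": [[[0,0,0,0,0,0],[0,0,0,0,0,0],[0,0,0,0,0,0],[0,0,0,0,0,0],[0,0,0,0,0,0],[0,0,0,0,0,0],[0,0,0,0,0,0],[0,0,0,0,0,0]]], "grip": 1}}

```text
t: 5.93
eef_pos: [595.5, 229.5, 20.4]
tcp_rot: [3.141, -0.0, 1.291]
ft_force: [0.1, 0.3, 2.4]
opening: 0.523
```

Emit:
{"api": "send_rows", "payload": {"moves": [[[0,0,-0.017,0,0,0],[0,0,-0.017,0,0,0],[0.001,0.044,-0.017,0,0,-0.1],[0.003,0.088,-0.017,0,0,-0.192],[0.003,0.088,-0.017,0,0,-0.192],[0.003,0.088,-0.017,0,0,-0.192],[0.003,0.088,0.001,0,0,-0.192],[0.003,0.088,0.001,0,0,-0.192],[0.003,0.088,0.001,0,0,-0.192]]]}}

```text
t: 6.68
eef_pos: [621.1, 223.1, 19.8]
tcp_rot: [3.141, -0.0, 1.591]
ft_force: [1.0, 0.4, -1.0]
opening: 0.524
```

Emit:
{"api": "send_rows", "payload": {"moves": [[[0,0.01,0,0,0,0],[0,0.02,0,0,0,0],[0,0.02,0,0,0,0]]]}}

```text
t: 6.93
eef_pos: [623.9, 223.1, 19.6]
tcp_rot: [-3.134, 0.001, 1.592]
ft_force: [-15.7, -1.5, 10.2]
opening: 0.526
```

Run:
```python
from h import *
s=env.state(); print(np.round(s['eef_pos'],2),np.round(s['tcp_rot'],4),s['ft_force'],s['opening'])
c=cam('wrist'); save(c,'w3.png'); np.savez('w3.npz',**{k:c[k] for k in('image','mtx','T')})
```

```text
[623.95 223.1   19.6 ] [-3.1341e+00  9.0000e-04  1.5917e+00] [-15.66181661  -1.4760915   10.15704503] 0.5257617369578337
```

View pics/w3.png

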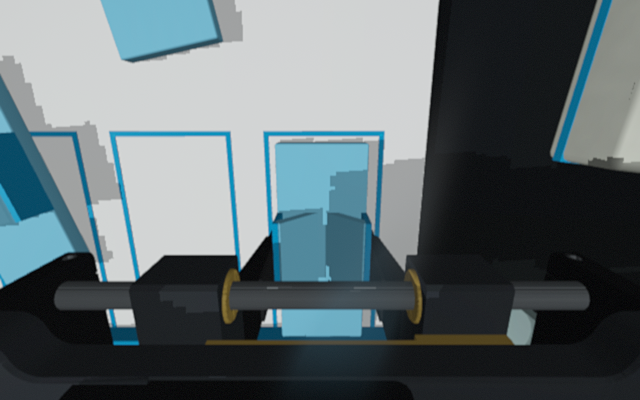

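Run:
```python
from fit import *
c=dict(np.load('w3.npz')); im=c['image'].astype(int)
for u in (300,340): print([ (r,im[r,u].tolist()) for r in range(130,150)][::1])
print('near edge z18',toz(c,(320,143),18),'line',toz(c,(320,135),8))
for u in (118,130,325,375): print(u,[(r,im[r,u].tolist()) for r in range(322,348,2)])
for l,h in((318,18),(330,18),(336,18),(324,8),(330,8),(338,8),(336,22),(342,22)): print(l,h,toz(c,(125,l),h)[:2],toz(c,(325,l),h)[:2])
cv2.imwrite('pics/c3.png',cv2.resize(c['image'][125:350,80:480],None,fx=2,fy=2,interpolation=2)[:,:,::-1])
```

```text
[(130, [193, 202, 208]), (131, [133, 173, 197]), (132, [52, 149, 189]), (133, [7, 145, 188]), (134, [10, 144, 187]), (135, [89, 153, 189]), (136, [176, 188, 202]), (137, [210, 210, 211]), (138, [196, 197, 196]), (139, [169, 170, 170]), (140, [159, 161, 161]), (141, [143, 147, 148]), (142, [100, 118, 127]), (143, [79, 132, 151]), (144, [102, 167, 189]), (145, [115, 182, 204]), (146, [118, 184, 206]), (147, [118, 184, 206]), (148, [118, 184, 206]), (149, [117, 184, 205])]
[(130, [186, 197, 204]), (131, [112, 165, 193]), (132, [29, 147, 188]), (133, [3, 145, 187]), (134, [10, 144, 188]), (135, [89, 153, 190]), (136, [175, 187, 200]), (137, [211, 212, 212]), (138, [212, 213, 212]), (139, [196, 197, 197]), (140, [168, 169, 169]), (141, [142, 146, 147]), (142, [99, 117, 127]), (143, [79, 131, 151]), (144, [102, 168, 189]), (145, [115, 182, 203]), (146, [119, 185, 207]), (147, [118, 184, 206]), (148, [118, 184, 206]), (149, [117, 184, 205])]
near edge z18 [560.85958431 220.29182045  18.        ] line [557.32246983 220.16985274   8.        ]
118 [(322, [212, 215, 213]), (324, [197, 198, 197]
[... 912 characters left out ...]
 69, 91]), (330, [26, 71, 92]), (332, [28, 72, 93]), (334, [27, 71, 92]), (336, [27, 71, 92]), (338, [26, 71, 92]), (340, [62, 72, 72]), (342, [81, 72, 51]), (344, [64, 61, 51]), (346, [29, 40, 47])]
318 18 [669.58884537 102.64657257] [666.84199045 225.58585082]
330 18 [678.26108872 101.38176263] [675.47984358 225.80382668]
336 18 [682.6761358  100.73784672] [679.87737103 225.9147981 ]
324 8 [681.62091866  94.76148693] [678.68811868 225.99342954]
330 8 [686.24952679  94.08642405] [683.29836785 226.10976899]
338 8 [692.50855089  93.1735719 ] [689.53255327 226.26708839]
336 22 [679.3728697  103.67171758] [676.64249858 225.78970936]
342 22 [683.7326104  103.03586787] [680.98493139 225.89929047]
```

View pics/c3.png

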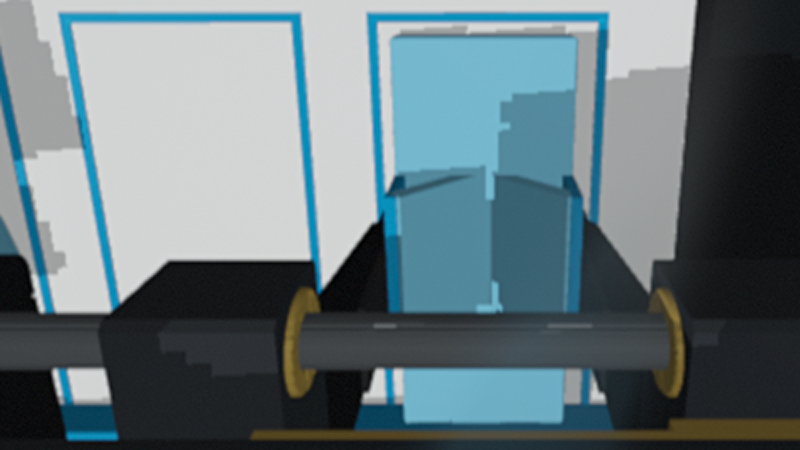

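```bash
cat >> fit.py <<'E'
def runs(c,r,z,lo,hi):
    """sub-edges on row r: colour class changes (w white/grey, l line, b light blue), with world y"""
    row=c['image'][r].astype(int); k=''.join('l' if p[2]-p[0]>100 and p[0]<75 else 'b' if p[2]-p[0]>40 else 'w' for p in row)
    out=[];a=lo
    for u in range(lo,hi):
        if u==hi-1 or k[u+1]!=k[a]:
            out.append((k[a],a,u)); a=u+1
    return out
E
python3 - <<'E'
from fit import *
c=dict(np.load('w3.npz'))
for r in (150,180,200): print(r,runs(c,r,8,90,440))
for r,cl,cr,ll,lr in ((0,0,0,0,0),): pass
E
```

```text
150 [('w', 90, 111), ('b', 112, 112), ('l', 113, 116), ('b', 117, 117), ('w', 118, 225), ('b', 226, 226), ('l', 227, 230), ('b', 231, 231), ('w', 232, 263), ('b', 264, 264), ('l', 265, 268), ('w', 269, 274), ('b', 275, 368), ('w', 369, 377), ('b', 378, 378), ('l', 379, 382), ('w', 383, 439)]
180 [('w', 90, 116), ('b', 117, 117), ('l', 118, 121), ('b', 122, 122), ('w', 123, 228), ('b', 229, 229), ('l', 230, 232), ('b', 233, 233), ('w', 234, 264), ('b', 265, 265), ('l', 266, 269), ('b', 270, 270), ('w', 271, 275), ('b', 276, 366), ('w', 367, 376), ('b', 377, 377), ('l', 378, 380), ('b', 381, 381), ('w', 382, 439)]
200 [('b', 90, 90), ('w', 91, 120), ('b', 121, 121), ('l', 122, 125), ('w', 126, 230), ('b', 231, 231), ('l', 232, 234), ('b', 235, 235), ('w', 236, 265), ('b', 266, 266), ('l', 267, 270), ('b', 271, 271), ('w', 272, 276), ('b', 277, 366), ('w', 367, 375), ('b', 376, 376), ('l', 377, 379), ('b', 380, 380), ('w', 381, 439)]
```

Carrier A is flush at the rail; the rail face is really x≈684 because the earlier threshold missed its shaded face. It sits about 2 mm off-centre toward −y. I shift it +2 mm, press it flush again and release.

Emit:
{"api": "send_rows", "payload": {"moves": [[[0,-0.017,0,0,0,0],[0.0072,-0.017,0,0,0,0],[0.0072,-0.017,0,0,0,0],[0.0072,-0.005,0,0,0,0],[0.0072,-0.003,0,0,0,0],[0.0072,-0.003,0,0,0,0]]]}}

```text
t: 7.48
eef_pos: [623.9, 225.4, 19.6]
tcp_rot: [-3.136, 0.001, 1.592]
ft_force: [-14.4, 0.8, 9.1]
opening: 0.521
```

Run:
```python
from fit import *
s=env.state(); print(np.round(s['eef_pos'],2),np.round(s['tcp_rot'],4))
c=cam('wrist'); np.savez('w4.npz',**{k:c[k] for k in('image','mtx','T')})
for r in (150,180,200): print(r,runs(c,r,8,90,440))
for u,z in((321.5,18),(175.4,8),(323.7,8)): print(u,toz(c,(u,180),z)[:2])
```

```text
[623.9  225.35  19.64] [-3.1359e+00  5.0000e-04  1.5923e+00]
150 [('w', 90, 107), ('b', 108, 108), ('l', 109, 112), ('w', 113, 221), ('b', 222, 222), ('l', 223, 226), ('b', 227, 227), ('w', 228, 259), ('b', 260, 260), ('l', 261, 264), ('w', 265, 274), ('b', 275, 368), ('w', 369, 373), ('b', 374, 374), ('l', 375, 378), ('b', 379, 379), ('w', 380, 439)]
180 [('w', 90, 112), ('b', 113, 113), ('l', 114, 117), ('b', 118, 118), ('w', 119, 224), ('b', 225, 225), ('l', 226, 229), ('w', 230, 260), ('b', 261, 261), ('l', 262, 265), ('b', 266, 266), ('w', 267, 275), ('b', 276, 366), ('w', 367, 372), ('b', 373, 373), ('l', 374, 376), ('b', 377, 377), ('w', 378, 439)]
200 [('w', 90, 116), ('b', 117, 117), ('l', 118, 121), ('w', 122, 226), ('b', 227, 227), ('l', 228, 230), ('b', 231, 231), ('w', 232, 262), ('b', 263, 263), ('l', 264, 266), ('b', 267, 267), ('w', 268, 276), ('b', 277, 366), ('w', 367, 371), ('b', 372, 372), ('l', 373, 375), ('b', 376, 376), ('w', 377, 439)]
321.5 [580.50672539 223.74670305]
175.4 [584.45332459 140.02624969]
323.7 [582.51660096 225.05784443]
```

Emit:
{"api": "send_rows", "payload": {"moves": [[[0,-0.014,0,0,0,0],[-0.0035,-0.014,0,0,0,0],[-0.0035,-0.014,0,0,0,0],[-0.0035,0,0,0,0,0],[-0.0035,0,0,0,0,0],[-0.0035,0,0,0,0,0]]]}}

```text
t: 8.03
eef_pos: [624.0, 224.0, 19.6]
tcp_rot: [-3.136, 0.001, 1.593]
ft_force: [-12.8, -0.2, 8.0]
opening: 0.525
```

Emit:
{"api": "send_rows", "payload": {"moves": [[[0,-0.007,0,0,0,0],[0,-0.007,0,0,0,0],[0,-0.007,0,0,0,0],[0,-0.007,0,0,0,0],[0,-0.007,0,0,0,0]]], "grip": -0.5}}

```text
t: 8.45
eef_pos: [624.4, 224.0, 19.8]
tcp_rot: [3.141, -0.0, 1.592]
ft_force: [0.5, -0.9, -0.1]
opening: 0.744
```

Emit:
{"api": "send_rows", "payload": {"moves": [[[0,0,-0.05,0,0,0],[0,0,-0.1,0,0,0],[0,0,-0.2,0,0,0],[0,0,-0.3,0,0,0],[0,0,-0.3,0,0,0]]]}}

```text
t: 8.87
eef_pos: [626.4, 224.7, 115.5]
tcp_rot: [3.134, -0.002, 1.592]
ft_force: [0.1, 0.3, 1.8]
opening: 0.747
```

Run:
```python
from fit import *
s=env.state(); print(np.round(s['eef_pos'],2),np.round(s['tcp_rot'],4))
c=cam('wrist'); np.savez('w5.npz',**{k:c[k] for k in('image','mtx','T')}); save(c,'w5.png')
for r in (120,140,160): print(r,runs(c,r,8,90,440))
```

```text
[626.37 224.67 115.52] [ 3.1335e+00 -1.8000e-03  1.5925e+00]
120 [('b', 90, 126), ('w', 127, 439)]
140 [('b', 90, 109), ('l', 110, 115), ('b', 116, 125), ('l', 126, 126), ('b', 127, 127), ('l', 128, 128), ('b', 129, 135), ('w', 136, 158), ('b', 159, 159), ('l', 160, 160), ('b', 161, 161), ('w', 162, 182), ('b', 183, 183), ('l', 184, 185), ('b', 186, 186), ('w', 187, 257), ('b', 258, 258), ('l', 259, 259), ('b', 260, 260), ('w', 261, 281), ('b', 282, 282), ('l', 283, 284), ('b', 285, 285), ('w', 286, 290), ('b', 291, 350), ('w', 351, 356), ('b', 357, 357), ('l', 358, 358), ('b', 359, 359), ('w', 360, 439)]
160 [('b', 90, 118), ('l', 119, 123), ('b', 124, 132), ('l', 133, 133), ('b', 134, 143), ('w', 144, 161), ('l', 162, 163), ('b', 164, 164), ('w', 165, 185), ('l', 186, 187), ('b', 188, 188), ('w', 189, 258), ('b', 259, 259), ('l', 260, 261), ('w', 262, 282), ('b', 283, 283), ('l', 284, 285), ('w', 286, 291), ('b', 292, 350), ('w', 351, 355), ('b', 356, 356), ('l', 357, 358), ('b', 359, 359), ('w', 360, 439)]
```

Emit:
{"api": "send_rows", "payload": {"moves": [[[-0.6,-0.14,0,0,0,-0.158],[-0.6,-0.14,0,0,0,-0.158],[-0.6,-0.14,0,0,0,-0.158],[-0.6,-0.14,0,0,0,-0.158],[-0.6,-0.14,0,0,0,-0.158],[-0.6,-0.14,0,0,0,-0.158],[-0.6,-0.14,0.05,0,0,-0.158],[-0.6,-0.14,0.15,0,0,-0.158],[-0.6,-0.14,0.25,0,0,-0.158],[-0.6,-0.14,0.3,0,0,-0.158],[-0.6,-0.14,0.3,0,0,-0.158]]], "grip": -1}}

```text
t: 9.83
eef_pos: [585.8, 44.0, 17.5]
tcp_rot: [-3.14, -0.001, 1.841]
ft_force: [-0.2, -0.1, 0.3]
opening: 1.0
```

Emit:
{"api": "send_rows", "payload": {"moves": [[[0,0,0,0,0,0],[0,0,0,0,0,0],[0,0,0,0,0,0],[0,0,0,0,0,0],[0,0,0,0,0,0],[0,0,0,0,0,0],[0,0,0,0,0,0],[0,0,0,0,0,0]]], "grip": 1}}

```text
t: 10.5
eef_pos: [586.0, 43.2, 20.0]
tcp_rot: [3.141, 0.0, 1.841]
ft_force: [-0.5, -0.6, 0.5]
opening: 0.527
```

Emit:
{"api": "send_rows", "payload": {"moves": [[[0,0,-0.017,0,0,0],[0,0,-0.017,0,0,0],[0.005,0.05,-0.017,0,0,0.08],[0.01,0.1,-0.017,0,0,0.158],[0.01,0.1,-0.017,0,0,0.158],[0.01,0.1,-0.017,0,0,0.158],[0.01,0.1,0.001,0,0,0.158],[0.01,0.1,0.001,0,0,0.158],[0.01,0.1,0.001,0,0,0.158]]]}}

```text
t: 11.25
eef_pos: [613.5, 54.0, 19.3]
tcp_rot: [-3.141, -0.0, 1.594]
ft_force: [1.2, 0.7, -1.2]
opening: 0.525
```

Emit:
{"api": "send_rows", "payload": {"moves": [[[0,0.01,0,0,0,0],[0,0.02,0,0,0,0],[0,0.03,0,0,0,0],[0,0.035,0,0,0,0],[0,0.04,0,0,0,0],[0,0.04,0,0,0,0]]]}}

```text
t: 11.75
eef_pos: [624.3, 54.4, 19.3]
tcp_rot: [-3.137, -0.0, 1.593]
ft_force: [-9.9, -0.2, 5.1]
opening: 0.522
```

Run:
```python
from fit import *
s=env.state(); print(np.round(s['eef_pos'],2),np.round(s['tcp_rot'],4))
c=cam('wrist'); np.savez('w6.npz',**{k:c[k] for k in('image','mtx','T')}); save(c,'w6.png')
for r in (150,180,200): print(r,runs(c,r,8,240,420))
```

```text
[624.27  54.44  19.31] [-3.1370e+00 -3.0000e-04  1.5928e+00]
150 [('w', 240, 261), ('l', 262, 265), ('b', 266, 266), ('w', 267, 275), ('b', 276, 367), ('w', 368, 376), ('b', 377, 378), ('l', 379, 379), ('b', 380, 380), ('w', 381, 413), ('b', 414, 414), ('l', 415, 417), ('b', 418, 418), ('w', 419, 419)]
180 [('w', 240, 262), ('b', 263, 263), ('l', 264, 266), ('b', 267, 267), ('w', 268, 275), ('b', 276, 366), ('w', 367, 374), ('b', 375, 379), ('w', 380, 411), ('b', 412, 415), ('w', 416, 419)]
200 [('w', 240, 263), ('b', 264, 264), ('l', 265, 267), ('b', 268, 268), ('w', 269, 276), ('b', 277, 366), ('w', 367, 373), ('b', 374, 378), ('w', 379, 409), ('b', 410, 413), ('w', 414, 419)]
```

Emit:
{"api": "send_rows", "payload": {"moves": [[[0,-0.006,0,0,0,0],[0,-0.006,0,0,0,0],[0,-0.006,0,0,0,0],[0,-0.006,0,0,0,0],[0,-0.006,-0.05,0,0,0],[0,-0.006,-0.1,0,0,0],[0,-0.006,-0.2,0,0,0],[0,-0.006,-0.3,0,0,0]]], "grip": -0.5}}

```text
t: 12.47
eef_pos: [623.9, 54.3, 109.8]
tcp_rot: [-3.14, -0.0, 1.592]
ft_force: [0.0, 0.2, -0.2]
opening: 0.748
```

Emit:
{"api": "send_rows", "payload": {"moves": [[[0.276,-0.548,0,0,0,-0.133],[0.276,-0.548,0,0,0,-0.133],[0.276,-0.548,0,0,0,-0.133],[0.276,-0.548,0,0,0,-0.133],[0.276,-0.548,0,0,0,-0.133],[0.276,-0.548,0,0,0,-0.133],[0.276,-0.548,0.06,0,0,-0.133],[0.276,-0.548,0.16,0,0,-0.133],[0.276,-0.548,0.26,0,0,-0.133],[0.276,-0.548,0.3,0,0,-0.133],[0.276,-0.548,0.3,0,0,-0.133]]], "grip": -1}}

```text
t: 13.38
eef_pos: [458.7, 133.2, 17.5]
tcp_rot: [-3.14, -0.0, 1.801]
ft_force: [0.0, 0.2, 0.5]
opening: 1.0
```

Emit:
{"api": "send_rows", "payload": {"moves": [[[0,0,0,0,0,0],[0,0,0,0,0,0],[0,0,0,0,0,0],[0,0,0,0,0,0],[0,0,0,0,0,0],[0,0,0,0,0,0],[0,0,0,0,0,0],[0,0,0,0,0,0]]], "grip": 1}}

```text
t: 14.05
eef_pos: [458.2, 133.6, 19.7]
tcp_rot: [3.141, -0.0, 1.801]
ft_force: [-0.2, -0.8, 1.5]
opening: 0.529
```

Emit:
{"api": "send_rows", "payload": {"moves": [[[0,0,-0.02,0,0,0],[0,0,-0.02,0,0,0],[-0.02,0.1,-0.02,0,0,0.133],[-0.04,0.2,-0.02,0,0,0.133],[-0.06,0.3,-0.02,0,0,0.133],[-0.08,0.4,-0.02,0,0,0.133],[-0.098,0.5,-0.02,0,0,0.133],[-0.098,0.5,-0.02,0,0,0.133],[-0.098,0.5,-0.02,0,0,0.133],[-0.098,0.5,0,0,0,0.133],[-0.098,0.5,0.0,0,0,0.133],[-0.098,0.5,0.0,0,0,0.133]]]}}

```text
t: 15.05
eef_pos: [609.7, 139.2, 19.2]
tcp_rot: [-3.14, 0.0, 1.593]
ft_force: [-0.3, -0.8, -3.0]
opening: 0.524
```

Emit:
{"api": "send_rows", "payload": {"moves": [[[0,0.012,0,0,0,0],[0,0.024,0,0,0,0],[0,0.036,0,0,0,0],[0,0.042,0,0,0,0],[0,0.047,0,0,0,0],[0,0.047,0,0,0,0]]]}}

```text
t: 15.55
eef_pos: [622.5, 139.4, 19.2]
tcp_rot: [-3.135, 0.0, 1.593]
ft_force: [-12.0, -0.8, 3.7]
opening: 0.525
```

Run:
```python
from fit import *
s=env.state(); print(np.round(s['eef_pos'],2),np.round(s['tcp_rot'],4))
c=cam('wrist'); np.savez('w7.npz',**{k:c[k] for k in('image','mtx','T')}); save(c,'w7.png')
for r in (150,180,200): print(r,runs(c,r,8,240,420))
```

```text
[622.52 139.36  19.15] [-3.1354e+00  5.0000e-04  1.5927e+00]
150 [('w', 240, 260), ('b', 261, 261), ('l', 262, 265), ('b', 266, 266), ('w', 267, 275), ('b', 276, 367), ('w', 368, 375), ('b', 376, 377), ('l', 378, 379), ('b', 380, 381), ('w', 382, 413), ('b', 414, 414), ('l', 415, 417), ('b', 418, 418), ('w', 419, 419)]
180 [('w', 240, 262), ('b', 263, 263), ('l', 264, 267), ('w', 268, 275), ('b', 276, 367), ('w', 368, 374), ('b', 375, 375), ('l', 376, 378), ('b', 379, 379), ('w', 380, 411), ('b', 412, 416), ('w', 417, 419)]
200 [('w', 240, 263), ('b', 264, 264), ('l', 265, 267), ('b', 268, 268), ('w', 269, 276), ('b', 277, 366), ('w', 367, 373), ('b', 374, 374), ('l', 375, 377), ('b', 378, 378), ('w', 379, 409), ('b', 410, 414), ('w', 415, 419)]
```

Emit:
{"api": "send_rows", "payload": {"moves": [[[0,-0.006,0,0,0,0],[0,-0.006,0,0,0,0],[0,-0.006,0,0,0,0],[0,-0.006,0,0,0,0],[0,-0.006,-0.05,0,0,0],[0,-0.006,-0.1,0,0,0],[0,-0.006,-0.2,0,0,0],[0,-0.006,-0.3,0,0,0]]], "grip": -0.5}}

```text
t: 16.27
eef_pos: [622.8, 139.4, 109.9]
tcp_rot: [-3.14, 0.0, 1.592]
ft_force: [0.0, 1.2, 0.2]
opening: 0.752
```

Emit:
{"api": "send_rows", "payload": {"moves": [[[-0.571,-0.53,0,0,0,-0.12],[-0.571,-0.53,0,0,0,-0.12],[-0.571,-0.53,0,0,0,-0.12],[-0.571,-0.53,0,0,0,-0.12],[-0.571,-0.53,0,0,0,-0.12],[-0.571,-0.53,0,0,0,-0.12],[-0.571,-0.53,0,0,0,-0.12],[-0.571,-0.53,0.1,0,0,-0.12],[-0.571,-0.53,0.2,0,0,-0.12],[-0.571,-0.53,0.27,0,0,-0.12],[-0.571,-0.53,0.3,0,0,-0.12],[-0.571,-0.53,0.3,0,0,-0.12]]], "grip": -1}}

```text
t: 17.27
eef_pos: [467.7, -34.9, 18.1]
tcp_rot: [-3.139, -0.001, 1.781]
ft_force: [0.2, -0.5, 0.3]
opening: 1.0
```

Emit:
{"api": "send_rows", "payload": {"moves": [[[0,0,0,0,0,0],[0,0,0,0,0,0],[0,0,0,0,0,0],[0,0,0,0,0,0],[0,0,0,0,0,0],[0,0,0,0,0,0],[0,0,0,0,0,0],[0,0,0,0,0,0]]], "grip": 1}}

```text
t: 17.93
eef_pos: [467.9, -35.3, 19.7]
tcp_rot: [3.141, 0.0, 1.781]
ft_force: [0.6, 0.4, 3.3]
opening: 0.525
```

Emit:
{"api": "send_rows", "payload": {"moves": [[[0,0,-0.02,0,0,0],[0,0,-0.02,0,0,0],[-0.02,0.1,-0.02,0,0,0.12],[-0.04,0.2,-0.02,0,0,0.12],[-0.06,0.3,-0.02,0,0,0.12],[-0.08,0.4,-0.02,0,0,0.12],[-0.088,0.479,-0.02,0,0,0.12],[-0.088,0.479,-0.02,0,0,0.12],[-0.088,0.479,-0.02,0,0,0.12],[-0.088,0.479,0,0,0,0.12],[-0.088,0.479,0.0,0,0,0.12],[-0.088,0.479,0.0,0,0,0.12]]]}}

```text
t: 18.93
eef_pos: [612.9, -31.1, 19.2]
tcp_rot: [-3.141, -0.0, 1.592]
ft_force: [1.1, -0.9, -3.2]
opening: 0.527
```

Emit:
{"api": "send_rows", "payload": {"moves": [[[0,0.012,0,0,0,0],[0,0.024,0,0,0,0],[0,0.036,0,0,0,0],[0,0.042,0,0,0,0],[0,0.05,0,0,0,0],[0,0.05,0,0,0,0]]]}}

```text
t: 19.43
eef_pos: [627.3, -30.8, 19.2]
tcp_rot: [-3.137, -0.0, 1.593]
ft_force: [-8.0, -2.2, 1.9]
opening: 0.523
```

Run:
```python
from fit import *
s=env.state(); print(np.round(s['eef_pos'],2),np.round(s['tcp_rot'],4))
c=cam('wrist'); np.savez('w8.npz',**{k:c[k] for k in('image','mtx','T')}); save(c,'w8.png')
for r in (150,180,200): print(r,runs(c,r,8,240,420))
```

```text
[627.31 -30.76  19.2 ] [-3.1371e+00 -4.0000e-04  1.5928e+00]
150 [('w', 240, 261), ('b', 262, 262), ('l', 263, 265), ('b', 266, 266), ('w', 267, 274), ('b', 275, 368), ('w', 369, 376), ('b', 377, 377), ('l', 378, 380), ('b', 381, 381), ('w', 382, 413), ('b', 414, 414), ('l', 415, 418), ('b', 419, 419)]
180 [('w', 240, 262), ('b', 263, 263), ('l', 264, 267), ('b', 268, 268), ('w', 269, 275), ('b', 276, 367), ('w', 368, 374), ('b', 375, 375), ('l', 376, 378), ('b', 379, 379), ('w', 380, 411), ('b', 412, 412), ('l', 413, 415), ('b', 416, 416), ('w', 417, 419)]
200 [('w', 240, 263), ('b', 264, 264), ('l', 265, 268), ('b', 269, 269), ('w', 270, 276), ('b', 277, 366), ('w', 367, 373), ('b', 374, 374), ('l', 375, 377), ('b', 378, 378), ('w', 379, 409), ('b', 410, 411), ('l', 412, 413), ('b', 414, 414), ('w', 415, 419)]
```

All four carriers are in place. Next I localise the feeder while lifting away.

Emit:
{"api": "send_rows", "payload": {"moves": [[[0,-0.005,0,0,0,0],[0,-0.005,0,0,0,0],[0,-0.005,0,0,0,0],[0,-0.005,0,0,0,0],[0,-0.005,-0.05,0,0,0],[0,-0.005,-0.1,0,0,0],[0,-0.005,-0.2,0,0,0],[0,-0.005,-0.3,0,0,0],[0,-0.005,-0.45,0,0,0],[0,-0.005,-0.6,0,0,0]]], "grip": -0.5}}

```text
t: 20.32
eef_pos: [627.0, -30.7, 194.2]
tcp_rot: [-3.141, -0.0, 1.593]
ft_force: [-0.1, -0.3, -0.2]
opening: 0.748
```

Run:
```python
from fit import *
s=env.state(); print(np.round(s['eef_pos'],2),np.round(s['tcp_rot'],4))
for n in('top','side'):
    c=cam(n); save(c,n+'1.png')
    for th in('vial0','feeder_stop','start_top'):
        for d in env.outline_of(n,th):
            a=np.argwhere(d['region'])
            print(n,th,round(d['confidence'],2),np.round(d['xy']),len(a),[np.round(toz(c,d['xy'],z)[:2]) for z in(69,110)])
    if n=='top':
        a=cv2.resize(c['image'][110:230,200:440],(720,360),interpolation=2)
    else: b=cv2.resize(c['image'][150:340,290:470],(540,570),interpolation=2)
cv2.imwrite('pics/ts.png',np.hstack([cv2.resize(a,(480,240)),cv2.resize(b[300:],(480,240))])[:,:,::-1][:, :800])
```

```text
[627.   -30.66 194.2 ] [-3.1405e+00 -3.0000e-04  1.5925e+00]
top vial0 0.83 [412. 156.] 249 [array([ 606., -339.]), array([ 596., -330.])]
top vial0 0.71 [364. 179.] 201 [array([ 532., -191.]), array([ 524., -187.])]
top vial0 0.58 [406. 199.] 224 [array([ 470., -319.]), array([ 465., -311.])]
top vial0 0.55 [403. 189.] 237 [array([ 501., -311.]), array([ 494., -304.])]
top vial0 0.49 [415. 166.] 238 [array([ 574., -347.]), array([ 565., -338.])]
top feeder_stop 0.7 [401. 153.] 1303 [array([ 612., -305.]), array([ 603., -297.])]
top start_top 0.54 [168. 187.] 129 [array([496., 401.]), array([490., 387.])]
side vial0 0.92 [394. 285.] 426 [array([ 576., -306.]), array([ 564., -339.])]
side vial0 0.91 [408. 279.] 440 [array([ 610., -290.]), array([ 597., -324.])]
side vial0 0.84 [345. 293.] 502 [array([ 468., -319.]), array([ 462., -351.])]
side vial0 0.67 [368. 266.] 294 [array([ 530., -245.]), array([ 521., -282.])]
side vial0 0.6 [377. 288.] 422 [array([ 539., -311.]), array([ 529., -344.])]
side vial0 0.57 [361. 287.] 426 [array([ 504., -306.]), array([ 497., -339.])]
side feeder_stop 0.92 [404. 314.] 4839 [array([ 580., -381.]), array([ 568., -410.])]
side start_top 0.49 [333. 126.] 46 [array([513., 406.]), array([505., 332.])]Traceback (most recent call last):
  File "<stdin>", line 12, in <module>
cv2.error: OpenCV(4.12.0) /io/opencv/modules/imgproc/src/resize.cpp:4086: error: (-215:Assertion failed) func != 0 in function 'resize'
```

Emit:
{"api": "send_rows", "payload": {"moves": [[[-0.955,-0.244,0,0,0,0],[-0.955,-0.244,0,0,0,0],[-0.955,-0.244,0,0,0,0],[-0.955,-0.244,0,0,0,0],[-0.955,-0.244,0,0,0,0],[-0.955,-0.244,0,0,0,0],[-0.955,-0.244,0,0,0,0],[-0.955,-0.244,0,0,0,0],[-0.955,-0.244,0,0,0,0],[-0.955,-0.244,0,0,0,0]]], "grip": -1}}

```text
t: 21.55
eef_pos: [560.1, -318.5, 191.7]
tcp_rot: [-3.14, -0.001, 1.592]
ft_force: [0.3, -0.2, 0.4]
opening: 0.999
```

Run:
```python
from fit import *
s=env.state(); print(np.round(s['eef_pos'],2),np.round(s['tcp_rot'],4))
c=cam('wrist'); save(c,'w9.png'); np.savez('w9.npz',**{k:c[k] for k in('image','mtx','T')})
for d in env.outline_of('wrist','vial0'):
    r=cv2.minAreaRect(np.argwhere(d['region'])[:,::-1].astype(np.float32)); print(round(d['confidence'],2),np.round(d['xy']),[np.round(q,1) for q in r],np.round(toz(c,d['xy'],80)[:2],1))
```

```text
[ 560.09 -318.49  191.71] [-3.1402e+00 -1.5000e-03  1.5916e+00]
0.84 [312. 128.] [array([315.2, 132.4]), array([76.8, 39. ]), np.float64(4.4)] [ 494.1 -329. ]
0.81 [320.  92.] [array([318.9,  93.5]), array([77.3, 39.7]), np.float64(5.0)] [ 464.4 -322.3]
0.75 [583. 126.] [array([585.9, 140.3]), array([123. , 251.1]), np.float64(9.7)] [487.1 -94.6]
0.69 [311. 210.] [array([308.7, 210.5]), array([77.4, 38.2]), np.float64(4.1)] [ 568.7 -328.3]
0.61 [305. 251.] [array([305.7, 250.3]), array([78.2, 39.1]), np.float64(4.9)] [ 609.7 -333.6]
0.59 [310. 171.] [array([312.4, 171.4]), array([78. , 38.8]), np.float64(5.2)] [ 531.2 -329.4]
0.55 [427. 175.] [array([426.5, 175.1]), array([32.5, 61.7]), np.float64(3.8)] [ 533.  -224.3]
```

View pics/w9.png

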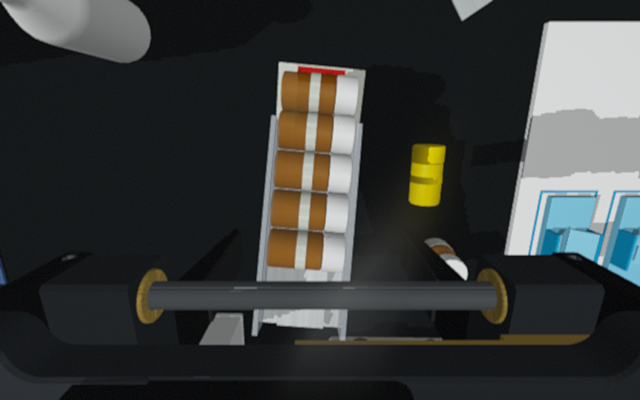

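```bash
cat > vfit.py <<'E'
from fit import *
def vsil(c,x,y,a,z,S=2):
    t=np.linspace(0,2*np.pi,40); u=np.array([np.cos(a),np.sin(a),0]); v=np.array([-np.sin(a),np.cos(a),0]); m=np.zeros((400*S,640*S),np.uint8)
    P=[proj(c,np.array([x,y,z])+32*k*u+17*(np.cos(q)*v+np.sin(q)*np.array([0,0,1]))) for k in(-1,1) for q in t]
    cv2.fillConvexPoly(m,np.round(cv2.convexHull(np.float32(P))[:,0]*S+S/2-.5).astype(int),1); return m
def vfit(c,reg,p0,z):
    M=cv2.resize(reg.astype(np.uint8),None,fx=2,fy=2,interpolation=0); p0=np.array(p0,float); sc=[1,1,.02]
    f=lambda q:(lambda s:1-(s&M).sum()/(s|M).sum())(vsil(c,*(p0+q*sc),z))
    o=minimize(f,np.zeros(3),method='Nelder-Mead',options=dict(initial_simplex=np.vstack([np.zeros(3),np.eye(3)*6])))
    o=minimize(f,o.x,method='Nelder-Mead',options=dict(initial_simplex=o.x+np.vstack([np.zeros(3),np.eye(3)*2])))
    return p0+o.x*sc,1-o.fun
E
python3 - <<'E'
from vfit import *
c=cam('wrist')
for d in env.outline_of('wrist','vial0'):
    k=round((d['xy'][1]-92)/39.5)
    if abs(d['xy'][0]-312)<15 and k<4: q,i=vfit(c,d['region'],(469+33*k,-319,1.5),69+10*k); print(k,np.round(q,3),round(i,3))
E
```

```text
1 [ 498.288 -324.714    1.513] 0.945
3 [ 562.907 -329.557    1.511] 0.948
0 [ 465.74  -322.995    1.521] 0.949
2 [ 530.453 -327.065    1.49 ] 0.951
```

Emit:
{"api": "send_rows", "payload": {"moves": [[[-0.005,-0.312,0,0,0,0.057],[-0.005,-0.312,0,0,0,0.057],[-0.005,-0.312,0,0,0,0.057],[-0.005,-0.312,0.1,0,0,0.057],[-0.005,-0.312,0.2,0,0,0.057],[-0.005,-0.312,0.3,0,0,0.057],[-0.005,-0.312,0.38,0,0,0.057],[-0.005,-0.312,0.41,0,0,0.057],[-0.005,-0.312,0.43,0,0,0.057],[-0.005,-0.312,0.43,0,0,0.057]]], "grip": -1}}

```text
t: 22.58
eef_pos: [467.2, -321.9, 63.5]
tcp_rot: [-3.141, -0.001, 1.504]
ft_force: [0.3, -0.5, -0.2]
opening: 0.996
```

Run:
```python
from fit import *
s=env.state(); print(np.round(s['eef_pos'],2),np.round(s['tcp_rot'],4),s['ft_force'])
c=cam('wrist'); w=c['image']; c=cam('side'); x=c['image'][220:340,290:470]
print(w.shape,x.dtype)
cv2.imwrite('pics/pk.png',np.hstack([cv2.resize(np.ascontiguousarray(w[120:360,140:500]),(400,267)),cv2.resize(np.ascontiguousarray(x),(400,267))])[:,:,::-1])
```

```text
[ 467.2  -321.93   63.54] [-3.1411e+00 -5.0000e-04  1.5038e+00] [ 0.26664875 -0.51497453 -0.20863869]
(400, 640, 3) uint8
```

View pics/pk.png

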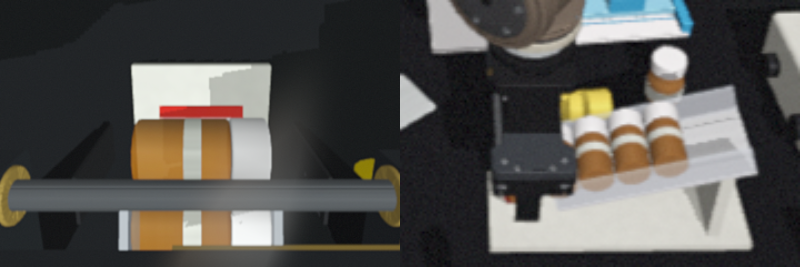

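The fingers straddle the stop vial: in the left crop the vial spans u 132–270 and the fingers sit at about 75 and 320. I close and lift.

Emit:
{"api": "send_rows", "payload": {"moves": [[[0,0,0,0,0,0],[0,0,0,0,0,0],[0,0,0,0,0,0],[0,0,0,0,0,0],[0,0,0,0,0,0],[0,0,0,0,0,0],[0,0,0,0,0,0]]], "grip": 1}}

```text
t: 23.27
eef_pos: [466.9, -322.4, 64.0]
tcp_rot: [3.141, 0.0, 1.503]
ft_force: [-0.2, 0.6, 3.3]
opening: 0.676
```

Emit:
{"api": "send_rows", "payload": {"moves": [[[0,0,-0.02,0,0,0],[0,0,-0.05,0,0,0],[0,0,-0.1,0,0,0],[0,0,-0.15,0,0,0],[0,0,-0.2,0,0,0],[0,0,-0.3,0,0,0],[0,0,-0.4,0,0,0],[0,0,-0.4,0,0,0]]]}}

```text
t: 23.93
eef_pos: [468.4, -323.5, 189.8]
tcp_rot: [3.135, 0.005, 1.503]
ft_force: [0.5, 0.3, 0.2]
opening: 0.67
```

Run:
```python
from vfit import *
s=env.state(); print(s['t'],np.round(s['eef_pos'],2),np.round(s['tcp_rot'],4),s['ft_force'],s['opening'])
c=cam('wrist'); w=c['image']; 
c=cam('side'); x=c['image'][180:340,290:470]
for d in env.look_for('side','vial0'): print(np.round(d['xy']),round(d['confidence'],2))
cv2.imwrite('pics/pk2.png',np.hstack([cv2.resize(np.ascontiguousarray(w),(427,267)),cv2.resize(np.ascontiguousarray(x),(300,267))])[:,:,::-1])
```

```text
23.9333 [ 468.39 -323.51  189.81] [3.1349 0.005  1.5031] [0.51885573 0.26596795 0.1514749 ] 0.6700130809381711
[390. 283.] 0.93
[370. 267.] 0.84
[347. 294.] 0.79
[362. 291.] 0.6
[323. 212.] 0.22
```

View pics/pk2.png

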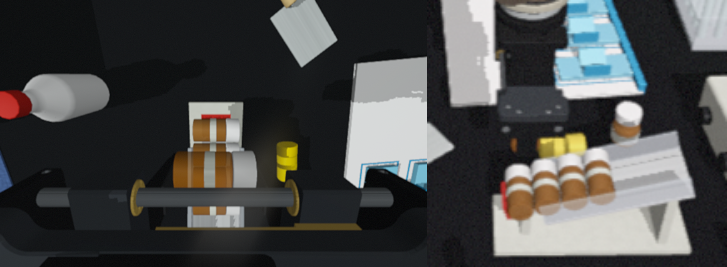

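The vial is held (opening 64 mm) and the next vial has rolled to the stop. I carry this one to bay 3.

Emit:
{"api": "send_rows", "payload": {"moves": [[[0.1,0.05,0,0,0,0.07],[0.22,0.1,0,0,0,0.15],[0.34,0.16,0,0,0,0.23],[0.46,0.22,0,0,0,0.31],[0.58,0.28,0,0,0,0.39],[0.7,0.34,0,0,0,0.47],[0.82,0.4,0,0,0,0.55],[0.92,0.45,0,0,0,0.63],[0.99,0.466,0,0,0,0.71],[0.99,0.466,0,0,0,0.79],[0.99,0.466,0,0,0,0.87],[0.99,0.466,0,0,0,0.943]]]}}

```text
t: 25.08
eef_pos: [626.0, -34.6, 182.1]
tcp_rot: [-3.141, 0.003, 0.067]
ft_force: [0.7, -0.1, -0.4]
opening: 0.673
```

Emit:
{"api": "send_rows", "payload": {"moves": [[[0,0,0.1,0,0,0],[0,0,0.2,0,0,0],[0,0,0.3,0,0,0],[0,0,0.3,0,0,0],[0,0,0.3,0,0,0]]]}}

```text
t: 25.5
eef_pos: [625.5, -35.3, 92.1]
tcp_rot: [-3.14, 0.004, 0.072]
ft_force: [0.8, 0.1, 0.2]
opening: 0.668
```

Run:
```python
from vfit import *
s=env.state(); print(s['t'],np.round(s['eef_pos'],2),np.round(s['tcp_rot'],4),s['opening'])
c=cam('top'); save(c,'top2.png')
for p in((621.2,224.2),(623,139.3),(624.9,54.3),(626.7,-30.7)):
    try: print(p,fit(c,(*p,.0215)))
    except Exception as e: print(e)
```

```text
25.5 [625.5  -35.31  92.13] [-3.1404  0.0044  0.0717] 0.6682336897600014
(621.2, 224.2) (array([6.28887521e+02, 2.27363002e+02, 1.07391118e-02]), np.float64(0.6591276252019386))
(623, 139.3) (array([6.40319039e+02, 1.43914212e+02, 1.06701554e-02]), np.float64(0.6763313609467455))
(624.9, 54.3) (array([ 6.53182687e+02,  1.31497431e+02, -4.11566942e-01]), np.float64(0.42168674698795183))
(626.7, -30.7) (array([ 6.267e+02, -3.070e+01,  2.150e-02]), np.float64(0.0))
```

Emit:
{"api": "send_rows", "payload": {"moves": [[[0.005,-0.015,0,0,0,0.032],[0.005,-0.015,0.07,0,0,0.032],[0.005,-0.015,0.13,0,0,0.032],[0.005,-0.015,0.15,0,0,0.032],[0.005,-0.015,0.15,0,0,0.032]]]}}

```text
t: 25.97
eef_pos: [627.7, -30.9, 49.1]
tcp_rot: [-3.141, 0.0, 0.021]
ft_force: [-0.1, -1.8, -0.1]
opening: 0.671
```

Emit:
{"api": "send_rows", "payload": {"moves": [[[-0.002,0,0.015,0,0,0],[-0.002,0,0.03,0,0,0],[-0.002,0,0.04,0,0,0],[-0.002,0,0.046,0,0,0],[-0.002,0,0.046,0,0,0]]]}}

```text
t: 26.38
eef_pos: [627.2, -31.0, 35.2]
tcp_rot: [3.142, -0.0, 0.021]
ft_force: [0.4, -0.0, -0.7]
opening: 0.67
```

Force is about 0 at z 35. I go down until there is light contact.

Emit:
{"api": "send_rows", "payload": {"moves": [[[0,0,0.003,0,0,0],[0,0,0.005,0,0,0],[0,0,0.005,0,0,0]]]}}

```text
t: 26.63
eef_pos: [627.3, -31.2, 34.8]
tcp_rot: [3.141, -0.001, 0.021]
ft_force: [-3.6, -1.8, 10.2]
opening: 0.67
```

Run:
```python
from vfit import *
s=env.state(); print(s['t'],np.round(s['eef_pos'],2),np.round(s['tcp_rot'],4),s['opening'],s['ft_force'])
c=cam('wrist'); save(c,'w10.png')
```

```text
26.6333 [627.32 -31.19  34.78] [ 3.1412e+00 -1.0000e-03  2.1500e-02] 0.6704324917899539 [-3.63715798 -1.80107424 10.21107401]
```

View pics/w10.png

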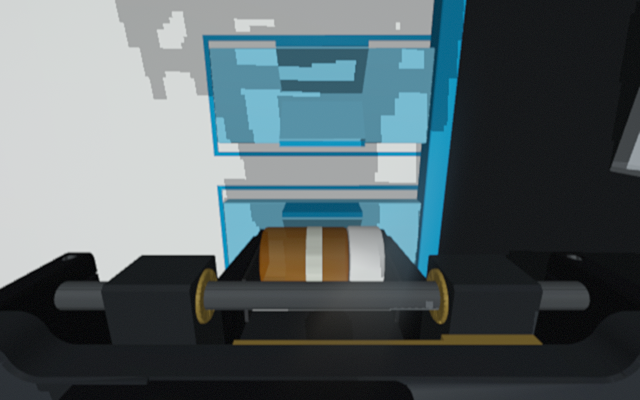

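The vial sits centred in the cradle: vial cols 261–385, cradle walls 282–363, and light contact at the expected height. I release and return to the feeder.

Emit:
{"api": "send_rows", "payload": {"moves": [[[0,0,-0.004,0,0,0],[0,0,-0.004,0,0,0],[0,0,-0.004,0,0,0],[0,0,-0.004,0,0,0],[0,0,-0.03,0,0,0],[0,0,-0.08,0,0,0],[0,0,-0.2,0,0,0],[0,0,-0.33,0,0,0],[0,0,-0.45,0,0,0],[0,0,-0.5,0,0,0]]], "grip": -0.65}}

```text
t: 27.52
eef_pos: [628.3, -31.0, 189.0]
tcp_rot: [3.141, -0.006, 0.022]
ft_force: [-0.2, 0.1, 0.5]
opening: 0.823
```

Emit:
{"api": "send_rows", "payload": {"moves": [[[-0.05,0.09,0,0,0,-0.07],[-0.12,0.2,0,0,0,-0.15],[-0.18,0.31,0,0,0,-0.23],[-0.24,0.42,0,0,0,-0.31],[-0.3,0.53,0,0,0,-0.39],[-0.37,0.64,0,0,0,-0.47],[-0.43,0.75,0,0,0,-0.55],[-0.49,0.86,0,0,0,-0.63],[-0.554,0.959,0,0,0,-0.71],[-0.554,0.959,0,0,0,-0.79],[-0.554,0.959,0,0,0,-0.87],[-0.554,0.959,0,0,0,-0.943]]], "grip": -1}}

```text
t: 28.52
eef_pos: [466.4, -322.9, 184.0]
tcp_rot: [3.141, -0.0, 1.462]
ft_force: [0.0, 0.9, -0.3]
opening: 1.0
```

Run:
```python
from vfit import *
s=env.state(); print(s['t'],np.round(s['eef_pos'],2),np.round(s['tcp_rot'],4),s['opening'],s['ft_force'])
c=cam('top'); save(c,'top3.png')
for d in env.outline_of('top','carrier0'): print(round(d['confidence'],2),np.round(d['xy'],1), np.round(toz(c,d['xy'],25),1)[:2])
for d in env.outline_of('top','vial0'): print('v',round(d['confidence'],2),np.round(d['xy'],1), np.round(toz(c,d['xy'],40),1)[:2])
```

```text
28.5167 [ 466.44 -322.87  183.97] [ 3.1414e+00 -1.0000e-04  1.4618e+00] 1.0001991543267148 [ 0.03824217  0.88355057 -0.30957597]
0.91 [283.  150.4] [626.2  59.9]
0.87 [233.8 154. ] [612.2 214.9]
0.73 [259.3 153.4] [615.4 134.5]
v 0.61 [311.7 147. ] [634.9 -31. ]
v 0.49 [403.  168.4] [ 571.1 -316.7]
v 0.46 [365.1 173.5] [ 553.1 -198.5]
```

View pics/top3.png

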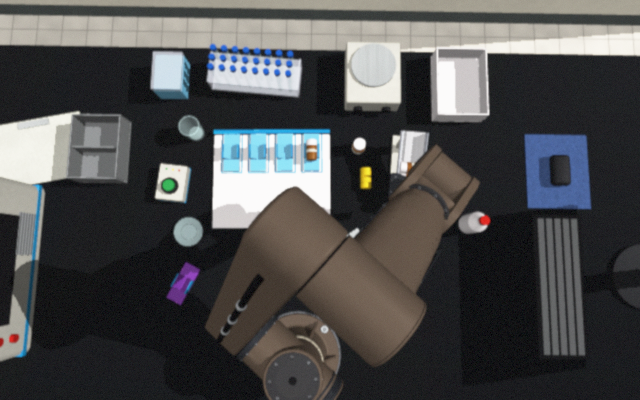

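Emit:
{"api": "send_rows", "payload": {"moves": [[[0.003,0.001,0.1,0,0,-0.026],[0.003,0.001,0.22,0,0,-0.026],[0.003,0.001,0.32,0,0,-0.026],[0.003,0.001,0.37,0,0,-0.026],[0.003,0.001,0.4,0,0,-0.026],[0.003,0.001,0.4,0,0,-0.026]]], "grip": -1}}

```text
t: 29.17
eef_pos: [467.1, -320.7, 62.1]
tcp_rot: [-3.14, -0.002, 1.496]
ft_force: [-0.2, 0.1, -0.3]
opening: 1.001
```

Emit:
{"api": "send_rows", "payload": {"moves": [[[0,0,0,0,0,0],[0,0,0,0,0,0],[0,0,0,0,0,0],[0,0,0,0,0,0],[0,0,0,0,0,0],[0,0,0,0,0,0],[0,0,0,0,0,0]]], "grip": 1}}

```text
t: 29.75
eef_pos: [467.6, -321.4, 64.1]
tcp_rot: [3.141, 0.0, 1.498]
ft_force: [-1.2, 1.2, 7.3]
opening: 0.674
```

Emit:
{"api": "send_rows", "payload": {"moves": [[[0,0,-0.02,0,0,0],[0,0,-0.05,0,0,0],[0,0,-0.1,0,0,0],[0,0,-0.15,0,0,0],[0,0,-0.2,0,0,0],[0,0,-0.3,0,0,0],[0,0,-0.4,0,0,0],[0,0,-0.4,0,0,0]]]}}

```text
t: 30.42
eef_pos: [468.9, -322.4, 189.4]
tcp_rot: [3.135, 0.005, 1.498]
ft_force: [0.8, -0.3, -0.6]
opening: 0.677
```

Emit:
{"api": "send_rows", "payload": {"moves": [[[0.13,0.05,0,0,0,0],[0.26,0.1,0,0,0,0],[0.39,0.15,0,0,0,0],[0.52,0.2,0,0,0,0],[0.64,0.216,0,0,0,0]]]}}

```text
t: 30.83
eef_pos: [547.3, -132.5, 183.8]
tcp_rot: [3.141, -0.0, 1.498]
ft_force: [1.6, -0.3, -1.2]
opening: 0.675
```

Emit:
{"api": "send_rows", "payload": {"moves": [[[0.12,0.05,0,0,0,0.07],[0.24,0.1,0,0,0,0.15],[0.36,0.15,0,0,0,0.23],[0.48,0.2,0,0,0,0.31],[0.6,0.216,0,0,0,0.39],[0.647,0.216,0,0,0,0.47],[0.647,0.216,0,0,0,0.55],[0.647,0.216,0,0,0,0.63],[0.647,0.216,0,0,0,0.71],[0.647,0.216,0,0,0,0.79],[0.647,0.216,0,0,0,0.87],[0.647,0.216,0,0,0,0.94]]]}}

```text
t: 31.83
eef_pos: [624.5, 54.5, 183.7]
tcp_rot: [-3.141, 0.0, 0.023]
ft_force: [-0.8, -0.6, -0.5]
opening: 0.674
```

Emit:
{"api": "send_rows", "payload": {"moves": [[[0,0,0.1,0,0,0],[0,0,0.2,0,0,0],[0,0,0.3,0,0,0],[0,0,0.3,0,0,0],[0,0,0.3,0,0,0]]]}}

```text
t: 32.25
eef_pos: [624.2, 54.5, 93.1]
tcp_rot: [-3.141, 0.003, 0.029]
ft_force: [0.6, -0.7, 0.2]
opening: 0.667
```

Run:
```python
from vfit import *
s=env.state(); print(s['t'],np.round(s['eef_pos'],2),np.round(s['tcp_rot'],4))
c=cam('wrist'); save(c,'w11.png'); np.savez('w11.npz',**{k:c[k] for k in('image','mtx','T')})
vis=np.ones((400,640),np.uint8); vis[225:]=0
for p in((623,139.3),(621.2,224.2)): q,i=fit(c,(*p,.0215),vis); print(np.round(q,3),round(i,3))
```

```text
32.25 [624.24  54.46  93.07] [-3.1414e+00  2.5000e-03  2.8900e-02]
[6.26516e+02 1.38652e+02 1.80000e-02] 0.811
[6.28033e+02 2.24200e+02 2.40000e-02] 0.833
```

View pics/w11.png

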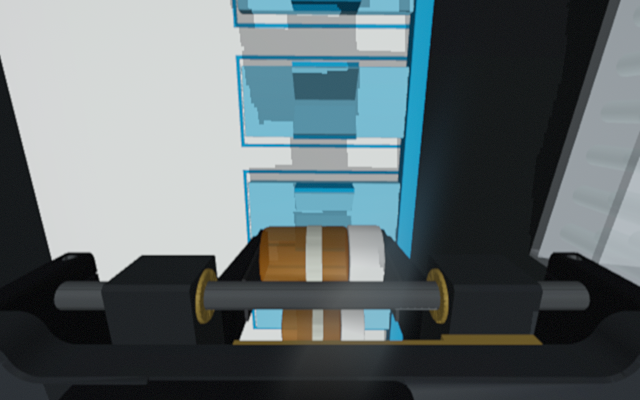

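Carriers stay in place: the bays at rows 57–145 and 0–25 are filled and the target sits under the vial. I descend.

Emit:
{"api": "send_rows", "payload": {"moves": [[[0.002,0,0.08,0,0,0.004],[0.002,0,0.14,0,0,0.004],[0.002,0,0.17,0,0,0.004],[0.002,0,0.185,0,0,0.004],[0.002,0,0.193,0,0,0.004],[0.002,0,0.193,0,0,0.004]]]}}

```text
t: 32.8
eef_pos: [625.8, 54.5, 36.6]
tcp_rot: [-3.142, -0.001, 0.023]
ft_force: [-0.4, -0.2, -0.6]
opening: 0.673
```

Emit:
{"api": "send_rows", "payload": {"moves": [[[0,0,0.001,0,0,0],[0,0,0.002,0,0,0]]]}}

```text
t: 32.97
eef_pos: [625.8, 54.5, 36.1]
tcp_rot: [-3.142, -0.002, 0.023]
ft_force: [0.4, -0.6, 3.0]
opening: 0.672
```

Emit:
{"api": "send_rows", "payload": {"moves": [[[-0.003,0,-0.003,0,0,0],[-0.003,0,-0.003,0,0,0],[-0.003,0,0,0,0,0]]]}}

```text
t: 33.22
eef_pos: [624.6, 54.3, 35.8]
tcp_rot: [3.141, -0.001, 0.023]
ft_force: [-3.2, -5.3, 12.4]
opening: 0.672
```

Emit:
{"api": "send_rows", "payload": {"moves": [[[0,0,0,0,0,0],[0,0,0,0,0,0],[0,0,0,0,0,0],[0,0,0,0,0,0],[0,0,-0.03,0,0,0],[0,0,-0.08,0,0,0],[0,0,-0.2,0,0,0],[0,0,-0.33,0,0,0],[0,0,-0.45,0,0,0],[0,0,-0.5,0,0,0],[0,0,-0.5,0,0,0]]], "grip": -0.65}}

```text
t: 34.13
eef_pos: [625.8, 54.5, 190.1]
tcp_rot: [3.141, -0.007, 0.023]
ft_force: [-0.4, 0.7, -0.3]
opening: 0.826
```

Emit:
{"api": "send_rows", "payload": {"moves": [[[-0.05,0.12,0,0,0,0],[-0.11,0.24,0,0,0,0],[-0.16,0.36,0,0,0,0],[-0.22,0.49,0,0,0,0],[-0.277,0.62,0,0,0,0]]], "grip": -1}}

```text
t: 34.55
eef_pos: [545.0, -132.5, 184.5]
tcp_rot: [-3.141, 0.001, 0.023]
ft_force: [0.0, -0.3, 0.2]
opening: 0.998
```

Emit:
{"api": "send_rows", "payload": {"moves": [[[-0.05,0.12,0,0,0,-0.07],[-0.11,0.24,0,0,0,-0.15],[-0.16,0.36,0,0,0,-0.23],[-0.22,0.49,0,0,0,-0.31],[-0.277,0.62,0,0,0,-0.39],[-0.277,0.622,0,0,0,-0.47],[-0.277,0.622,0,0,0,-0.55],[-0.277,0.622,0,0,0,-0.63],[-0.277,0.622,0,0,0,-0.71],[-0.277,0.622,0,0,0,-0.79],[-0.277,0.622,0,0,0,-0.87],[-0.277,0.622,0,0,0,-0.942]]]}}

```text
t: 35.55
eef_pos: [467.2, -319.5, 184.3]
tcp_rot: [-3.141, -0.001, 1.475]
ft_force: [0.1, -0.2, -0.8]
opening: 1.004
```

Emit:
{"api": "send_rows", "payload": {"moves": [[[0,0,0,0,0,0],[0,0,0,0,0,0]]]}}

```text
t: 35.72
eef_pos: [467.3, -319.6, 184.5]
tcp_rot: [-3.141, -0.001, 1.465]
ft_force: [-1.0, -0.3, -1.0]
opening: 1.0
```

Run:
```python
from vfit import *
s=env.state(); print(s['t'],np.round(s['eef_pos'],2),np.round(s['tcp_rot'],4))
c=cam('side'); save(c,'side3.png')
for th in('vial0','carrier0'):
    for d in env.look_for('side',th): print(th,round(d['confidence'],2),np.round(d['xy'],1), np.round(toz(c,d['xy'],30),1)[:2])
c=cam('top')
for th in('vial0','carrier0'):
    for d in env.look_for('top',th): print(th,round(d['confidence'],2),np.round(d['xy'],1), np.round(toz(c,d['xy'],30),1)[:2])
```

```text
35.7167 [ 467.31 -319.59  184.53] [-3.1408e+00 -7.0000e-04  1.4654e+00]
vial0 0.92 [375.5 286.3] [ 544.5 -273.7]
vial0 0.85 [361.2 290.1] [ 510.4 -282. ]
vial0 0.6 [346.5 299.9] [ 473.9 -306.4]
vial0 0.59 [391.5 211.1] [636.1 -15.2]
vial0 0.56 [370.4 264.9] [ 544.  -208.3]
vial0 0.5 [382.8 190.4] [630.2  80. ]
carrier0 0.78 [389.4 202.7] [637.8  21.7]
carrier0 0.75 [383. 181.] [639.8 126.4]
carrier0 0.72 [251. 152.] [230.5 322.8]
carrier0 0.55 [384.8 168. ] [658.9 195. ]
carrier0 0.52 [408.7 253.2] [ 645.  -177.3]
carrier0 0.49 [323.4 210.2] [447.9   3.2]
vial0 0.81 [311.2 149.3] [630.  -29.3]
vial0 0.61 [363.3 175.3] [ 549.2 -193.9]
vial0 0.57 [194.3 127.5] [694.8 342.3]
vial0 0.48 [282.8 148.2] [632.1  60.3]
carrier0 0.91 [234.9 154.8] [608.5 210.3]
carrier0 0.89 [182.7 284.3] [205.6 352.5]
carrier0 0.87 [259.  150.4] [623.8 135. ]
carrier0 0.73 [289.1 154.3] [612.8  40. ]
carrier0 0.58 [310.  161.3] [591.3 -26.2]
```

Emit:
{"api": "send_rows", "payload": {"moves": [[[-0.007,0,0.1,0,0,-0.024],[-0.007,0,0.22,0,0,-0.024],[-0.007,0,0.32,0,0,-0.024],[-0.007,0,0.37,0,0,-0.024],[-0.007,0,0.401,0,0,-0.024],[-0.007,0,0.401,0,0,-0.024]]], "grip": -1}}

```text
t: 36.52
eef_pos: [466.8, -321.5, 63.1]
tcp_rot: [-3.139, -0.002, 1.506]
ft_force: [-0.2, 0.2, 0.3]
opening: 1.002
```

Emit:
{"api": "send_rows", "payload": {"moves": [[[0,0,0,0,0,0],[0,0,0,0,0,0],[0,0,0,0,0,0],[0,0,0,0,0,0],[0,0,0,0,0,0],[0,0,0,0,0,0],[0,0,0,0,0,0]]], "grip": 1}}

```text
t: 37.1
eef_pos: [467.5, -322.0, 65.3]
tcp_rot: [3.141, 0.0, 1.507]
ft_force: [-1.5, 0.9, 5.9]
opening: 0.67
```

Emit:
{"api": "send_rows", "payload": {"moves": [[[0,0,-0.02,0,0,0],[0,0,-0.05,0,0,0],[0,0,-0.1,0,0,0],[0,0,-0.15,0,0,0],[0,0,-0.2,0,0,0],[0,0,-0.3,0,0,0],[0,0,-0.4,0,0,0],[0,0,-0.4,0,0,0]]]}}

```text
t: 37.77
eef_pos: [468.8, -323.1, 190.6]
tcp_rot: [3.135, 0.005, 1.507]
ft_force: [0.4, 0.6, -1.2]
opening: 0.671
```

Emit:
{"api": "send_rows", "payload": {"moves": [[[0.13,0.04,0,0,0,0],[0.26,0.08,0,0,0,0],[0.39,0.12,0,0,0,0],[0.52,0.16,0,0,0,0],[0.65,0.19,0,0,0,0],[0.78,0.21,0,0,0,0]]]}}

```text
t: 38.27
eef_pos: [545.6, -90.4, 184.9]
tcp_rot: [3.141, -0.0, 1.507]
ft_force: [1.2, 0.1, -0.8]
opening: 0.672
```

Emit:
{"api": "send_rows", "payload": {"moves": [[[0.12,0.05,0,0,0,0.07],[0.24,0.1,0,0,0,0.15],[0.36,0.15,0,0,0,0.23],[0.48,0.19,0,0,0,0.31],[0.6,0.21,0,0,0,0.39],[0.72,0.21,0,0,0,0.47],[0.788,0.21,0,0,0,0.55],[0.788,0.21,0,0,0,0.63],[0.788,0.21,0,0,0,0.71],[0.788,0.21,0,0,0,0.79],[0.788,0.21,0,0,0,0.87],[0.788,0.21,0,0,0,0.946]]]}}

```text
t: 39.27
eef_pos: [622.8, 139.6, 184.8]
tcp_rot: [-3.142, 0.0, 0.029]
ft_force: [0.5, 0.6, -1.7]
opening: 0.672
```

Emit:
{"api": "send_rows", "payload": {"moves": [[[0,0,0.1,0,0,0],[0,0,0.2,0,0,0],[0,0,0.3,0,0,0],[0,0,0.3,0,0,0],[0,0,0.3,0,0,0]]]}}

```text
t: 39.68
eef_pos: [622.5, 139.5, 94.2]
tcp_rot: [3.141, 0.003, 0.035]
ft_force: [0.4, -0.5, -0.2]
opening: 0.673
```

Run:
```python
from vfit import *
s=env.state(); print(s['t'],np.round(s['eef_pos'],2),np.round(s['tcp_rot'],4))
c=cam('wrist'); save(c,'w12.png'); np.savez('w12.npz',**{k:c[k] for k in('image','mtx','T')})
# same geometry as w11 (one bay over): compare pixels
a=cv2.imread('pics/w11.png')[:,:,::-1]
M=mask(c); A=mask(dict(image=a)); print('mask agreement rows<225 IoU',(M&A)[:225,230:420].sum()/(M|A)[:225,230:420].sum())
```

```text
39.6833 [622.54 139.47  94.2 ] [3.1415e+00 2.7000e-03 3.5300e-02]
mask agreement rows<225 IoU 0.8420141393738277
```

Emit:
{"api": "send_rows", "payload": {"moves": [[[-0.001,0,0.08,0,0,0.008],[-0.001,0,0.14,0,0,0.008],[-0.001,0,0.17,0,0,0.008],[-0.001,0,0.185,0,0,0.008],[-0.001,0,0.193,0,0,0.008],[-0.001,0,0.193,0,0,0.008]]]}}

```text
t: 40.23
eef_pos: [623.3, 139.6, 37.8]
tcp_rot: [-3.141, -0.001, 0.023]
ft_force: [-0.7, -0.2, -1.0]
opening: 0.67
```

Emit:
{"api": "send_rows", "payload": {"moves": [[[0,0,0.002,0,0,0],[0,0,0.003,0,0,0],[0,0,0.003,0,0,0]]]}}

```text
t: 40.48
eef_pos: [623.4, 139.4, 37.2]
tcp_rot: [-3.142, -0.002, 0.023]
ft_force: [0.2, -2.0, 5.3]
opening: 0.675
```

Emit:
{"api": "send_rows", "payload": {"moves": [[[0,0,0,0,0,0],[0,0,0,0,0,0],[0,0,0,0,0,0],[0,0,0,0,0,0],[0,0,-0.03,0,0,0],[0,0,-0.08,0,0,0],[0,0,-0.2,0,0,0],[0,0,-0.33,0,0,0],[0,0,-0.45,0,0,0],[0,0,-0.495,0,0,0],[0,0,-0.495,0,0,0]]], "grip": -0.65}}

```text
t: 41.4
eef_pos: [624.0, 139.8, 189.3]
tcp_rot: [-3.141, -0.007, 0.023]
ft_force: [0.3, -0.5, -0.3]
opening: 0.825
```

Emit:
{"api": "send_rows", "payload": {"moves": [[[-0.04,0.12,0,0,0,0],[-0.08,0.25,0,0,0,0],[-0.12,0.38,0,0,0,0],[-0.17,0.51,0,0,0,0],[-0.22,0.64,0,0,0,0],[-0.278,0.76,0,0,0,0]]], "grip": -1}}

```text
t: 41.9
eef_pos: [543.4, -92.0, 183.9]
tcp_rot: [-3.141, 0.001, 0.023]
ft_force: [0.7, -0.7, 1.2]
opening: 0.999
```

Emit:
{"api": "send_rows", "payload": {"moves": [[[-0.05,0.12,0,0,0,-0.07],[-0.1,0.24,0,0,0,-0.15],[-0.15,0.36,0,0,0,-0.23],[-0.2,0.48,0,0,0,-0.31],[-0.25,0.6,0,0,0,-0.39],[-0.278,0.72,0,0,0,-0.47],[-0.278,0.765,0,0,0,-0.55],[-0.278,0.765,0,0,0,-0.63],[-0.278,0.765,0,0,0,-0.71],[-0.278,0.765,0,0,0,-0.79],[-0.278,0.765,0,0,0,-0.87],[-0.278,0.765,0,0,0,-0.942]]]}}

```text
t: 42.9
eef_pos: [466.0, -321.4, 183.7]
tcp_rot: [-3.14, -0.001, 1.464]
ft_force: [-0.4, 0.6, 0.7]
opening: 1.004
```

Emit:
{"api": "send_rows", "payload": {"moves": [[[0,0,0,0,0,0],[0,0,0,0,0,0]]]}}

```text
t: 43.07
eef_pos: [466.2, -321.4, 184.0]
tcp_rot: [-3.141, -0.001, 1.454]
ft_force: [0.9, 0.2, 0.4]
opening: 0.998
```

Run:
```python
from vfit import *
s=env.state(); print(s['t'],np.round(s['eef_pos'],2),np.round(s['tcp_rot'],4))
for n in('side','top'):
    c=cam(n); save(c,n+'4.png')
    for th in('vial0','carrier0'):
        for d in env.look_for(n,th): print(n,th,round(d['confidence'],2),np.round(d['xy'],1), np.round(toz(c,d['xy'],30),1)[:2])
```

```text
43.0667 [ 466.18 -321.44  183.96] [-3.1408e+00 -7.0000e-04  1.4540e+00]
side vial0 0.83 [385.3 192.4] [635.6  69.9]
side vial0 0.79 [348.5 296. ] [ 479.7 -296.2]
side vial0 0.62 [359.2 288.3] [ 506.6 -276.5]
side vial0 0.61 [370.1 265.4] [ 543.  -209.8]
side vial0 0.57 [393.2 211. ] [640.9 -15.1]
side carrier0 0.87 [389.5 221. ] [622.1 -55.5]
side carrier0 0.81 [389.3 206.2] [634.4   6.3]
side carrier0 0.77 [249.7 153.1] [226.6 316.3]
side carrier0 0.66 [388.  168.9] [668.1 189.3]
top vial0 0.78 [257.7 147.4] [633.4 139.4]
top vial0 0.7 [362.  174.5] [ 551.7 -189.8]
top vial0 0.52 [311.6 149.1] [630.6 -30.6]
top vial0 0.48 [283.5 148.4] [631.5  58.1]
top carrier0 0.64 [286.6 159.8] [595.   47.4]
top carrier0 0.64 [233.4 156. ] [604.6 214.9]
top carrier0 0.64 [257.9 149.5] [626.7 138.6]
top carrier0 0.63 [183.6 282.9] [209.8 350.1]
top carrier0 0.56 [264.  153.2] [615.1 119. ]
top carrier0 0.56 [312.6 161.2] [591.8 -34.4]
```

Emit:
{"api": "send_rows", "payload": {"moves": [[[-0.001,0.003,0.1,0,0,-0.03],[-0.001,0.003,0.22,0,0,-0.03],[-0.001,0.003,0.32,0,0,-0.03],[-0.001,0.003,0.37,0,0,-0.03],[-0.001,0.003,0.401,0,0,-0.03],[-0.001,0.003,0.401,0,0,-0.03]]], "grip": -1}}

```text
t: 43.87
eef_pos: [466.8, -321.6, 62.5]
tcp_rot: [-3.139, -0.002, 1.505]
ft_force: [0.4, 0.3, -0.2]
opening: 1.001
```

Emit:
{"api": "send_rows", "payload": {"moves": [[[0,0,0,0,0,0],[0,0,0,0,0,0],[0,0,0,0,0,0],[0,0,0,0,0,0],[0,0,0,0,0,0],[0,0,0,0,0,0],[0,0,0,0,0,0]]], "grip": 1}}

```text
t: 44.45
eef_pos: [467.4, -322.2, 64.7]
tcp_rot: [3.141, 0.0, 1.505]
ft_force: [-0.6, 0.1, 6.7]
opening: 0.671
```

Emit:
{"api": "send_rows", "payload": {"moves": [[[0,0,-0.02,0,0,0],[0,0,-0.05,0,0,0],[0,0,-0.1,0,0,0],[0,0,-0.15,0,0,0],[0,0,-0.2,0,0,0],[0,0,-0.3,0,0,0],[0,0,-0.4,0,0,0],[0,0,-0.4,0,0,0]]]}}

```text
t: 45.12
eef_pos: [468.7, -323.2, 190.0]
tcp_rot: [3.135, 0.005, 1.505]
ft_force: [1.1, -1.4, -0.3]
opening: 0.672
```

Emit:
{"api": "send_rows", "payload": {"moves": [[[0.13,0.03,0,0,0,0],[0.26,0.06,0,0,0,0],[0.39,0.09,0,0,0,0],[0.52,0.12,0,0,0,0],[0.65,0.15,0,0,0,0],[0.78,0.18,0,0,0,0],[0.9,0.196,0,0,0,0],[0.925,0.196,0,0,0,0]]]}}

```text
t: 45.78
eef_pos: [544.5, -44.6, 184.3]
tcp_rot: [3.141, -0.001, 1.508]
ft_force: [0.1, -0.1, -1.0]
opening: 0.671
```

Emit:
{"api": "send_rows", "payload": {"moves": [[[0.12,0.03,0,0,0,0.07],[0.24,0.06,0,0,0,0.15],[0.36,0.1,0,0,0,0.23],[0.48,0.14,0,0,0,0.31],[0.6,0.17,0,0,0,0.39],[0.72,0.196,0,0,0,0.47],[0.84,0.196,0,0,0,0.55],[0.925,0.196,0,0,0,0.63],[0.925,0.196,0,0,0,0.71],[0.925,0.196,0,0,0,0.79],[0.925,0.196,0,0,0,0.87],[0.925,0.196,0,0,0,0.944]]]}}

```text
t: 46.78
eef_pos: [620.8, 223.9, 184.1]
tcp_rot: [3.141, 0.0, 0.026]
ft_force: [0.3, -0.4, -1.2]
opening: 0.672
```

Emit:
{"api": "send_rows", "payload": {"moves": [[[0,0,0.1,0,0,0],[0,0,0.2,0,0,0],[0,0,0.3,0,0,0],[0,0,0.3,0,0,0],[0,0,0.3,0,0,0]]]}}

```text
t: 47.2
eef_pos: [620.6, 223.6, 93.6]
tcp_rot: [3.141, 0.003, 0.031]
ft_force: [0.5, -0.3, -0.4]
opening: 0.673
```

Run:
```python
from vfit import *
s=env.state(); print(s['t'],np.round(s['eef_pos'],2),np.round(s['tcp_rot'],4))
c=cam('wrist'); save(c,'w13.png'); np.savez('w13.npz',**{k:c[k] for k in('image','mtx','T')})
a=cv2.imread('pics/w12.png')[:,:,::-1]
M=mask(c); A=mask(dict(image=a)); print('IoU',(M&A)[170:225,230:420].sum()/(M|A)[170:225,230:420].sum())
```

```text
47.2 [620.58 223.62  93.55] [3.141e+00 2.600e-03 3.120e-02]
IoU 0.9611019153464176
```

Emit:
{"api": "send_rows", "payload": {"moves": [[[-0.001,-0.001,0.08,0,0,0.006],[-0.001,-0.001,0.14,0,0,0.006],[-0.001,-0.001,0.17,0,0,0.006],[-0.001,-0.001,0.185,0,0,0.006],[-0.001,-0.001,0.193,0,0,0.006],[-0.001,-0.001,0.193,0,0,0.006]]]}}

```text
t: 47.75
eef_pos: [621.3, 224.4, 37.3]
tcp_rot: [-3.141, -0.001, 0.022]
ft_force: [-0.4, 0.5, -0.7]
opening: 0.674
```

Emit:
{"api": "send_rows", "payload": {"moves": [[[0,0,0.002,0,0,0],[0,0,0.003,0,0,0],[0,0,0.003,0,0,0]]]}}

```text
t: 48.0
eef_pos: [621.4, 224.3, 36.8]
tcp_rot: [-3.141, -0.002, 0.022]
ft_force: [0.3, -2.5, 5.7]
opening: 0.672
```

Emit:
{"api": "send_rows", "payload": {"moves": [[[0,0,0,0,0,0],[0,0,0,0,0,0],[0,0,0,0,0,0],[0,0,0,0,0,0],[0,0,-0.03,0,0,0],[0,0,-0.08,0,0,0],[0,0,-0.2,0,0,0],[0,0,-0.33,0,0,0],[0,0,-0.45,0,0,0],[0,0,-0.495,0,0,0]]], "grip": -0.65}}

```text
t: 48.83
eef_pos: [622.0, 224.7, 190.0]
tcp_rot: [-3.14, -0.007, 0.022]
ft_force: [0.2, -0.3, 0.3]
opening: 0.822
```

Emit:
{"api": "send_rows", "payload": {"moves": [[[-0.1,0.1,-0.1,0,0,-0.07],[-0.213,0.2,-0.15,0,0,-0.15],[-0.213,0.3,-0.15,0,0,-0.23],[-0.213,0.425,-0.15,0,0,-0.31],[-0.213,0.425,-0.15,0,0,-0.39],[-0.213,0.425,-0.15,0,0,-0.47],[-0.213,0.425,-0.15,0,0,-0.55],[-0.213,0.425,-0.15,0,0,-0.63],[-0.213,0.425,-0.15,0,0,-0.71],[-0.213,0.425,-0.15,0,0,-0.79],[-0.213,0.425,-0.15,0,0,-0.87],[-0.213,0.425,-0.15,0,0,-0.95]]]}}

```text
t: 49.83
eef_pos: [559.5, 95.5, 229.5]
tcp_rot: [3.141, -0.0, 1.502]
ft_force: [0.5, -0.2, -0.2]
opening: 0.828
```

Emit:
{"api": "send_rows", "payload": {"moves": [[[0,0,0,0,0,0],[0,0,0,0,0,0],[0,0,0,0,0,0]]], "grip": 1}}

```text
t: 50.08
eef_pos: [559.6, 95.5, 229.2]
tcp_rot: [3.141, -0.0, 1.491]
ft_force: [0.4, 1.4, 0.2]
opening: 0.669
```

Run:
```python
from vfit import *
s=env.state(); print(s['t'],np.round(s['eef_pos'],2),np.round(s['tcp_rot'],4))
c=cam('wrist'); save(c,'w14.png'); np.savez('w14.npz',**{k:c[k] for k in('image','mtx','T')})
for d in env.outline_of('wrist','start_top'): print(round(d['confidence'],2),np.round(d['xy'],1), np.round(toz(c,d['xy'],57),1)[:2],d['region'].sum())
```

```text
50.0833 [559.59  95.49 229.2 ] [ 3.1412e+00 -2.0000e-04  1.4913e+00]
0.59 [613.3 116.8] [508.8 404.9] 1150
0.3 [229.1 207.9] [575.9 -11.3] 1687
```

View pics/w14.png

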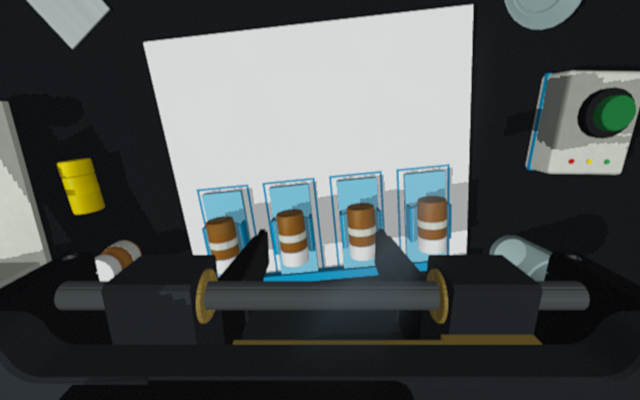

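All four carriers stand in their bays with a vial on each (vial tops near (221,243), (292,238), (362,232) and (432,226)), and the robot is clear of them. Next is the button.

Emit:
{"api": "send_rows", "payload": {"moves": [[[0.14,-0.02,0,0,0,0],[0.28,-0.04,0,0,0,0],[0.42,-0.06,0,0,0,0],[0.56,-0.08,0,0,0,0],[0.7,-0.1,0,0,0,0],[0.84,-0.12,0,0,0,0],[0.95,-0.148,0,0,0,0],[1.0,-0.148,0,0,0,0],[1.0,-0.148,0,0,0,0]]], "grip": 1}}

```text
t: 50.93
eef_pos: [537.0, 401.4, 228.3]
tcp_rot: [-3.141, -0.0, 1.497]
ft_force: [0.3, 0.8, 0.5]
opening: 0.006
```

Run:
```python
from vfit import *
s=env.state(); print(s['t'],np.round(s['eef_pos'],2),np.round(s['tcp_rot'],4),s['opening'])
c=cam('wrist'); save(c,'w15.png')
h=cv2.cvtColor(c['image'],cv2.COLOR_RGB2HSV); m=((h[...,0]>50)&(h[...,0]<85)&(h[...,1]>120)&(h[...,2]>40)).astype(np.uint8)
n,l,st,ce=cv2.connectedComponentsWithStats(m)
for i in range(1,n):
    if st[i,4]>200:
        v=c['image'][l==i].mean(0); print(st[i],np.round(ce[i],1),[np.round(toz(c,ce[i],z)[:2],1) for z in(52,57,62)],v)
# bright top only
b=((m>0)&(h[...,2]>115)).astype(np.uint8); n,l,st,ce=cv2.connectedComponentsWithStats(b)
for i in range(1,n):
    if st[i,4]>200: print('bright',st[i],np.round(ce[i],1),np.round(toz(c,ce[i],57)[:2],1), 'diam',np.linalg.norm(toz(c,(st[i,0],ce[i][1]),57)-toz(c,(st[i,0]+st[i,2],ce[i][1]),57)))
# deck check from w14
c=dict(np.load('w14.npz'));
for r in (190,205): print(r,runs(c,r,8,190,460))
```

```text
50.9333 [537.   401.35 228.33] [-3.1414e+00 -4.0000e-04  1.4972e+00] 0.0061867228266505375
[303 142  35  35 960] [319.8 158.8] [array([506.4, 401.2]), array([505.7, 401.3]), array([505. , 401.3])] [ 40.00104167 144.43229167  73.71770833]
bright [304 143  33  33 846] [319.6 158.9] [505.9 401.1] diam 35.66150518988512
190 [('w', 190, 195), ('b', 196, 197), ('l', 198, 199), ('b', 200, 206), ('w', 207, 212), ('b', 213, 213), ('w', 214, 246), ('b', 247, 248), ('w', 249, 262), ('b', 263, 263), ('l', 264, 264), ('b', 265, 265), ('w', 266, 268), ('b', 269, 308), ('w', 309, 313), ('b', 314, 315), ('w', 316, 329), ('b', 330, 330), ('l', 331, 331), ('b', 332, 332), ('w', 333, 336), ('b', 337, 376), ('w', 377, 379), ('b', 380, 380), ('l', 381, 381), ('b', 382, 382), ('w', 383, 396), ('b', 397, 397), ('l', 398, 398), ('b', 399, 399), ('w', 400, 403), ('b', 404, 444), ('w', 445, 446), ('b', 447, 447), ('l', 448, 448), ('b', 449, 449), ('w', 450, 459)]
205 [('w', 190, 199), ('b', 200, 201), ('w', 202, 203), ('b', 204, 243), ('w', 244, 248), ('b', 249, 249), ('l', 250, 250), ('b', 251, 251), ('w', 252, 265), ('b', 266, 267), ('w', 268, 270), ('b', 271, 310), ('w', 311, 314), ('b', 315, 317), ('w', 318, 331), ('b', 332, 333), ('w', 334, 337), ('b', 338, 349), ('w', 350, 373), ('b', 374, 377), ('w', 378, 380), ('b', 381, 381), ('l', 382, 382), ('b', 383, 383), ('w', 384, 397), ('b', 398, 399), ('w', 400, 404), ('b', 405, 415), ('w', 416, 446), ('b', 447, 451), ('w', 452, 459)]
```

View pics/w15.png

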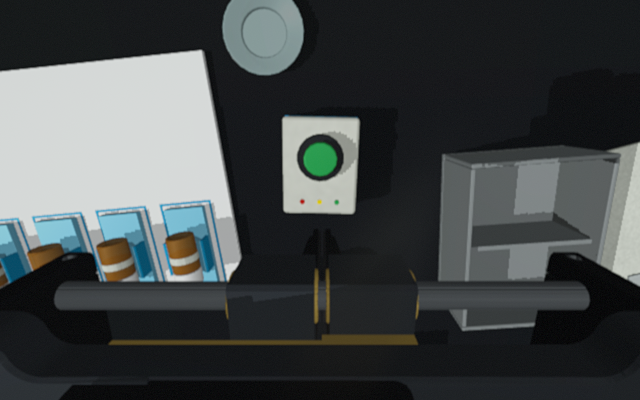

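Emit:
{"api": "send_rows", "payload": {"moves": [[[-0.008,-0.104,0,0,0,0],[-0.008,-0.104,0.1,0,0,0],[-0.008,-0.104,0.2,0,0,0],[-0.008,-0.104,0.3,0,0,0],[-0.008,-0.104,0.4,0,0,0],[-0.008,-0.104,0.47,0,0,0],[-0.008,-0.104,0.47,0,0,0],[-0.008,-0.104,0.47,0,0,0]]], "grip": 1}}

```text
t: 51.65
eef_pos: [506.8, 396.7, 87.7]
tcp_rot: [-3.14, 0.001, 1.494]
ft_force: [-0.2, 0.1, 0.5]
opening: 0.006
```

Emit:
{"api": "send_rows", "payload": {"moves": [[[0,0,0.012,0,0,0],[0,0,0.024,0,0,0],[0,0,0.036,0,0,0],[0,0,0.048,0,0,0],[0,0,0.048,0,0,0]]]}}

```text
t: 52.07
eef_pos: [506.9, 398.0, 73.5]
tcp_rot: [3.141, -0.001, 1.495]
ft_force: [1.5, -0.4, 1.8]
opening: 0.005
```

Emit:
{"api": "send_rows", "payload": {"moves": [[[0.01,-0.002,0.005,0,0,0],[0.01,-0.002,0.012,0,0,0],[0.01,-0.002,0.012,0,0,0]]]}}

```text
t: 52.32
eef_pos: [506.5, 401.3, 70.0]
tcp_rot: [3.141, -0.001, 1.496]
ft_force: [-0.0, -0.2, 4.3]
opening: 0.004
```

Emit:
{"api": "send_rows", "payload": {"moves": [[[0,0,0.006,0,0,0],[0,0,0.012,0,0,0],[0,0,0.012,0,0,0]]]}}

```text
t: 52.57
eef_pos: [506.6, 401.4, 69.0]
tcp_rot: [3.14, -0.001, 1.496]
ft_force: [-5.7, -4.4, 25.3]
opening: 0.006
```

Emit:
{"api": "send_rows", "payload": {"moves": [[[0,0,0.006,0,0,0],[0,0,0.01,0,0,0],[0,0,0.01,0,0,0]]]}}

```text
t: 52.82
eef_pos: [506.7, 401.4, 68.5]
tcp_rot: [3.139, -0.002, 1.496]
ft_force: [-12.5, -9.3, 50.4]
opening: 0.007
```

The button hit its hard stop: 4.3 N on the spring, then a steep rise at z≈69. I retreat straight away and check everything.

Emit:
{"api": "send_rows", "payload": {"moves": [[[0,0,-0.02,0,0,0],[0,0,-0.1,0,0,0],[0,0,-0.2,0,0,0],[0,0,-0.35,0,0,0],[0,0,-0.5,0,0,0],[0,0,-0.55,0,0,0],[0,0,-0.55,0,0,0]]]}}

```text
t: 53.4
eef_pos: [507.4, 401.9, 233.7]
tcp_rot: [3.135, -0.005, 1.496]
ft_force: [-0.1, 0.7, 0.1]
opening: 0.005
```

Emit:
{"api": "send_rows", "payload": {"moves": [[[-0.12,0.02,0,0,0,0],[-0.25,0.05,0,0,0,0],[-0.38,0.08,0,0,0,0],[-0.51,0.11,0,0,0,0],[-0.64,0.14,0,0,0,0],[-0.77,0.17,0,0,0,0],[-0.9,0.2,0,0,0,0],[-1.0,0.22,0,0,0,0],[-1.0,0.22,0,0,0,0],[-1.0,0.22,0,0,0,0]]]}}

```text
t: 54.23
eef_pos: [549.3, 95.5, 227.4]
tcp_rot: [-3.14, -0.0, 1.493]
ft_force: [-0.1, -1.1, -0.2]
opening: 0.004
```

Run:
```python
from vfit import *
s=env.state(); print(s['t'],np.round(s['eef_pos'],2),np.round(s['tcp_rot'],4))
c=cam('wrist'); save(c,'w16.png'); np.savez('w16.npz',**{k:c[k] for k in('image','mtx','T')})
for r in (190,205): print(r,runs(c,r,8,190,460))
```

```text
54.2333 [549.33  95.48 227.44] [-3.1402e+00 -1.0000e-04  1.4925e+00]
190 [('w', 190, 270), ('b', 271, 282), ('l', 283, 283), ('b', 284, 291), ('w', 292, 312), ('b', 313, 313), ('l', 314, 314), ('b', 315, 315), ('w', 316, 329), ('b', 330, 331), ('w', 332, 336), ('b', 337, 376), ('w', 377, 379), ('b', 380, 380), ('l', 381, 381), ('b', 382, 382), ('w', 383, 396), ('b', 397, 397), ('l', 398, 398), ('b', 399, 399), ('w', 400, 403), ('b', 404, 445), ('w', 446, 447), ('b', 448, 449), ('w', 450, 459)]
205 [('w', 190, 198), ('b', 199, 199), ('l', 200, 200), ('b', 201, 201), ('w', 202, 202), ('b', 203, 243), ('w', 244, 248), ('b', 249, 250), ('w', 251, 264), ('b', 265, 265), ('l', 266, 266), ('b', 267, 267), ('w', 268, 270), ('b', 271, 310), ('w', 311, 314), ('b', 315, 315), ('l', 316, 316), ('w', 317, 330), ('b', 331, 333), ('w', 334, 337), ('b', 338, 377), ('w', 378, 380), ('b', 381, 381), ('l', 382, 382), ('b', 383, 383), ('w', 384, 397), ('b', 398, 399), ('w', 400, 404), ('b', 405, 424), ('w', 425, 440), ('b', 441, 444), ('w', 445, 446), ('b', 447, 449), ('w', 450, 459)]
```

View pics/w16.png

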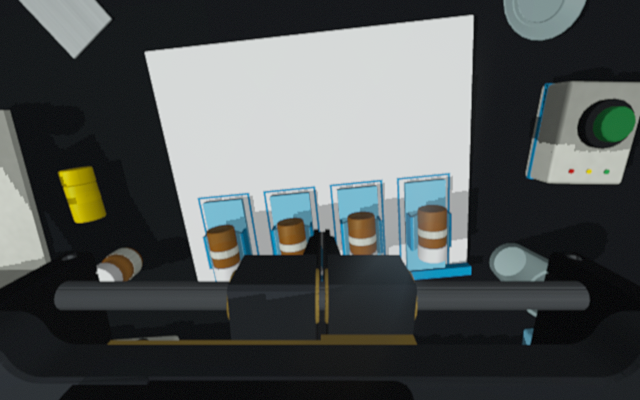

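Run:
```python
from vfit import *
for n in('top','side'):
    c=cam(n)
    print(n,[np.round(d['xy']).tolist() for d in env.look_for(n,'vial0')],[np.round(d['xy']).tolist() for d in env.look_for(n,'carrier0')])
print(env.state()['t'],env.job_done())
```

```text
top [[406.0, 201.0], [311.0, 150.0], [362.0, 177.0]] [[314.0, 153.0], [282.0, 136.0]]
side [[378.0, 178.0], [342.0, 294.0], [390.0, 210.0], [384.0, 192.0], [375.0, 160.0]] [[388.0, 224.0], [248.0, 152.0], [377.0, 204.0], [374.0, 184.0], [370.0, 168.0]]
the job is handed in; nothing more can be done
54.5833 None
```

The job is done and handed in at about 55 s. All four light-blue carriers are gripped into their own bays and pushed flush against the back rail. Each one carries a vial taken from the feeder's red stop. The fifth vial stayed on the feeder, and I moved no other labware. I then pressed the start button to its hard stop and withdrew the arm.

**Last checks:**
- **Carriers:** all four stand in the bays with a vial on each. They are centred to about 1 mm, and the last view suggested up to about 1.5 mm for the leftmost (highest-y) carrier. A closer view of that carrier earlier showed it centred within about 0.5 mm.
- **Rail contact:** every carrier met the rail with 8–16 N of push. The rail was partly hidden by the gripper in the final picture, so at the end I could only check the front edges.
- **Button:** the force rose along the spring to about 4 N, then climbed steeply at full travel. It reached about 50 N at the fingertips, more than I intended. That is well below the 120 N wrist limit. I took the 40 N limit to cover only the arm and the gripper's body, not the fingertips.
- **Networks:** the last side-camera check reported the four loaded vials and the one on the feeder. The last top-camera check found fewer, probably because the arm was in the way.
- **Disturbance:** I saw no sign of a carrier being knocked aside during the run.

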